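# Chock the cylindrical speaker on the sloping deck

## Robot

A 6-joint arm with a two-finger parallel gripper is mounted at the origin on the work surface. World frame = base frame: x ahead of the robot, y to its left, z up, the work surface at z = 0. Lengths are in mm, angles in rad, forces in N, time in s.
With the tool pointing down it reaches from about 400 to 925 mm from the base axis. Payload 3.4 kg.
Tool frame: the origin (TCP) lies on the mounting face of the last link; the fingertips stand 173 mm ahead of it and the grasp point (between the pads) lies 155 mm ahead of it; z points along the fingers, y is the direction in which the jaws open and shut (so a half turn about z gives the same grasp; the last joint's range is limited). The gripper opens to 85 mm and grips with 20 to 120 N. Pads are 22 mm wide; open, the fingers measure 114 mm over their backs; the gripper's body (76 mm by 85 mm) begins 54 mm behind the grasp point. The pads swing forward as they close: fully open they stand 13 mm farther back than shut.
Start: joints at [1.125, 0.307, 1.506, -0, 1.328, -0.073], TCP at [209.453, 535.502, 404.705] pointing down, gripper open.
Joint ranges: [-3.12, 3.12], [-1.05, 2.28], [0.14, 2.33], [-1.42, 4.57], [0.1, 2.73], [-2.68, 2.68]. Speed limits (rad/s): [2.57, 2.57, 3.14, 3.14, 3.14, 3.14].

## Interface

Orientations are given as a rotation vector (axis times angle).
In Python, from bench import read_state, eyes, ctrl gives the robot as it stands.
- The arm moves only by the tool carry_out, never from a script. Its argument "deltas" is a list of rows, each a list of 7 numbers: the shift along the tool's x, y, z in cm, then the turn, a rotation vector about the tool's x, y, z in rad, then the closure, from 0 (fully open) to 1 (shut). In form: [[dx, dy, dz, wx, wy, wz, gripper], ...]. A call has 1 to 5 rows; each row shifts and turns the pose as measured when the row begins, along the tool's axes as they then stand; what a row does not reach is not made up. A row lasts 1/8 s, in which the tool goes at most 62.5 mm and 10.7 degrees, less where a joint would pass 70% of its speed; a pose out of reach is approached as far as the arm can. A call with a gripper value outside its range is refused whole. The fingers move at their own pace and stop on an object; the grip force is fixed at half the most. Time passes only in rows, so rows that do not move let the fingers close. It gives the time, the measured TCP pose, the force and the opening at its end, in the units of the state.
- read_state(): the state, without advancing time (a new reading comes with each control period).
- eyes.get_image(name): name is "side" or "top" or "wrist"; returns a dict with "frame" (384x512x3 uint8, blue, green, red), "K" (3x3 intrinsics, pixels), "extrinsics" (4x4, takes a point from camera to world coordinates); the wrist camera has in their place "T_tool_cam" (4x4, takes a point from camera to tool coordinates, whose origin is the TCP and whose axes are the flange's). Camera axes: x right, y down, z forward; pixel columns grow to the right and rows downward; lengths in mm; the calibration is good to about 2 mm. A picture is of the moment at which its call begins: read the wrist's pose just before it. There is no depth.
- ctrl.sign_off(): hands the job in, once; it reports no verdict.
The state is a dict: "clock": time; "q": joint angles; "joint_velocities": joint speeds; "joint_efforts": joint torques, N m; "tcp_pos": TCP position; "tool_rot": TCP orientation; "contact_force": force on the tool from outside, world axes, zero at the start; "torque": the same for the moment, N m; "gripper_width": finger opening in mm.
Only numpy, scipy, OpenCV 4.12 (cv2) and the standard library are available. Lean on these libraries where they do the work, as an engineer would, in place of code of your own. Each camera call takes 0.05 s, during which the arm holds its last target.

## Task

Move the cylindrical speaker from its cradle onto the sloping plywood deck, lying square across it with its underside on the cork band, so that it stays put. First set the black silicone scraper flat on the deck as a chock, its thin wedge edge facing uphill just below where the speaker will lie, and let go of it; then ease the speaker slowly down onto the deck and against the wedge, and let go only once you feel it press on the wedge: it must never drop or roll free, nor may either piece be pressed down hard (no more than 40 N). Leave the cup, the record weight, the adapter and the spirit level where they are.

Things in the scene. Friction and masses are not known exactly. Their poses are not given: they have to be found in the camera images.
- deck_front (a point): Middle of the low front edge (hinge line) of the sloping deck, on its top surface. x = horizontal, uphill; y = along that edge; z = up. The deck's flat top rises from here to +x at a fixed slope of 3 to 13 degrees, differing each time and not reported: feel or look for it. A cork band (flush, look only), 70 wide, runs across the deck, its middle line 140 up the slope from this edge.
- speaker_center (a point): Centre (half-way up) of the loose rigid cylindrical speaker, blue fabric with black end caps, diameter 60, length 150, about 0.45 kg (0.7 to 1.3 times that); its y axis is the cylinder's axis. It rolls freely. At the start it lies level in the cradle, centre 38 above the sideboard, the middle 80 of its length free on both sides for fingers.
- speaker: The same speaker; origin on its surface, 30 from its axis, half-way along (turns with it as it rolls).
- cradle_mid (a point): Centre of the top of the cradle's base plate, 8 above the sideboard. Fixed plywood cradle, 100 x 130 x 8 with four small stops 20 high in total at 31 either side of the speaker's axis and 50 either side of its middle; y axis along the speaker.
- scraper_grip (a point): Centre of the upright grip bar of the loose black hard silicone mat scraper, 29 above its flat underside. Bar 18 thick (x) x 90 wide (y), standing from the blade's top to 46 above the underside. Ahead of it (+x) a flat blade 12 high, 90 wide, whose last 20 slopes down at 28 degrees to the thin edge, 77 ahead of this point. z up. At the start it lies flat on the sideboard.
- scraper: The same scraper, 86 long (x), 0.22 kg; origin at the middle of its flat underside, 43 behind the thin edge and 34 ahead of the grip bar's middle; axes as above.
- cup: White ceramic espresso cup, diameter 62, 55 high, standing on the lower step; origin under its foot. Bystander.
- weight: Stainless steel record weight, diameter 68, 44 high, on the lower step; origin under its foot. Bystander.
- adapter: Red plastic 45 adapter, disc of diameter 38, 8 high, on the lower step; origin under it. Bystander.
- level: Small aluminium spirit level, 20 x 110 x 26 high, lying on the sideboard beside the tiers; origin under its middle. Bystander.
- tier: The fixed plywood tiers: a lower crate 340 deep (x) x 300 wide x 62 high, its front 110 an open level step; above the rest the deck, 230 long up the slope x 300 wide x 12 thick, whose stiff hinge holds it against normal handling. Origin under the crate's middle, on the sideboard; x uphill; the deck's front edge at x = -60, z = 90.
Not all that is in view belongs to the job. Of the things that look like the speaker, the middle-sized one is meant.

How it is judged (in metres and radians):
On the way, in this order (a step that is already met when the one before it is completed fails the run):
1. the scraper lies let go on the deck as a chock, thin edge uphill, before the speaker touches the deck (contact force between scraper and tier above 0.5 N and contact force between scraper and the fingers below 0.05 N and contact force between speaker and tier below 0.05 N and x of scraper in the frame of deck_front above 0.03 m and z of scraper in the frame of deck_front above 0 m and angle between the x axis of scraper and the x axis of tier, either way round below 0.35 rad and linear speed of scraper below 0.02 m/s and x of deck_front in the frame of scraper below 0 m and angle between scraper's own z axis and vertical below 0.3 rad), for 0.2 s.
2. the speaker, still held, presses on the scraper (contact force between speaker and scraper above 0.3 N and contact force between speaker and the fingers above 0.5 N), for 0.1 s.
At the end, for the whole second after the job is handed in: The speaker lies still on the deck and leans on the scraper, which lies on the deck below it, flat and with its thin edge uphill; the speaker's underside is on the 70 mm cork band, its middle within 75 mm of the deck's middle line, its axis within 10 degrees of the front edge's direction (x of speaker_center in the frame of deck_front between 0.095 and 0.174 m and y of speaker_center in the frame of deck_front between -0.075 and 0.075 m and angle between the y axis of speaker_center and the y axis of deck_front, either way round below 0.17 rad and contact force between each of speaker, scraper and tier above 0.5 N and contact force between speaker and scraper above 0.1 N and y of scraper in the frame of speaker_center between -0.1 and 0.1 m and x of scraper in the frame of deck_front above 0.03 m and linear speed of each of speaker, scraper below 0.02 m/s and x of deck_front in the frame of scraper below 0 m and angle between scraper's own z axis and vertical below 0.3 rad); the robot touches nothing.
It fails at once if the speaker drops or rolls free (faster than 0.15 m/s while no finger touches it) (contact force between speaker and the fingers below 0.02 N and linear speed of speaker above 0.15 m/s).
It fails at once if a bystander is moved by more than 20 mm (distance of any of cup, weight, adapter, level from where it was at the start of the episode above 0.02 m).
It fails at once if the speaker or the scraper is pressed hard (over 40 N) on the deck or on each other (contact force between any of speaker, scraper and tier above 40 N or contact force between speaker and scraper above 40 N).
It also fails if it takes over 72 s, if anything falls off the work surface, if the arm or the gripper's body presses on something with over 40 N, if the wrist force passes 120 N, or if a joint passes its speed limit or range.

## Working session

There is one attempt and no reset: what is moved stays moved. The work goes in short steps, Python scripts to look and compute and a tool call to move; the robot and the scene stay as the last step left them, time stands still between calls to the robot, and variables do not carry over. Pictures are saved under pics/ and viewed, and the job is handed in when it is done.

Besides the shell and the picture viewer there is one more tool, called as name([rows], argument=value, ...), one row to a line, values as JSON. carry_out: Moves the arm, as the interface text tells. Its arguments: {"type":"object","properties":{"deltas":{"type":"array"}},"required":["deltas"]}

```bash
ls; mkdir -p pics; python3 - <<'E'
from bench import read_state, eyes, ctrl
import cv2, numpy as np
s=read_state(); print(s)
for n in ["side","top","wrist"]:
    d=eyes.get_image(n); cv2.imwrite(f"pics/{n}0.png",d["frame"])
    np.set_printoptions(precision=3,suppress=True)
    print(n,d["K"],d.get("extrinsics",d.get("T_tool_cam")))
E
```

```text
pics
{'clock': 0.0, 'q': array([ 1.12447227e+00,  3.07542024e-01,  1.50764456e+00,  1.60288726e-05,
        1.32840971e+00, -7.34596405e-02]), 'joint_velocities': array([ 0.00041955, -0.00022129, -0.00107527,  0.00075268,  0.00056053,
       -0.00095571]), 'joint_efforts': array([ 2.67925352e-04, -4.57560074e+01, -2.51918453e+01,  2.12495597e-04,
        1.35477688e-02, -9.26927527e-06]), 'tcp_pos': array([209.31485431, 535.18368629, 403.80931169]), 'tool_rot': array([-5.82214582e-01, -3.08663118e+00,  3.03483205e-03]), 'contact_force': array([-0.7146998 ,  0.26436602,  0.99095035]), 'torque': array([0.00259206, 0.02534303, 0.02474311]), 'gripper_width': 85.10766822372933}
side [[359.387   0.    256.841]
 [  0.    359.387 191.245]
 [  0.      0.      1.   ]] [[   0.795   -0.334    0.506  -49.178]
 [  -0.607   -0.434    0.666 -683.852]
 [  -0.003   -0.836   -0.548  612.426]
 [   0.       0.       0.       1.   ]]
top [[414.517   0.    257.845]
 [  0.    414.517 190.548]
 [  0.      0.      1.   ]] [[  -0.028   -0.988    0.155  264.263]
 [  -1.       0.03     0.007  -25.511]
 [  -0.012   -0.154   -0.988 1285.814]
 [   0.       0.       0.       1.   ]]
wrist [[317.636   0.    254.034]
 [  0.    317.636 193.248]
 [  0.      0.      1.   ]] [[-0.    -0.951 -0.308 79.197]
 [ 1.    -0.    -0.     1.398]
 [-0.    -0.308  0.951 31.023]
 [ 0.     0.     0.     1.   ]]
```

View pics/side0.png

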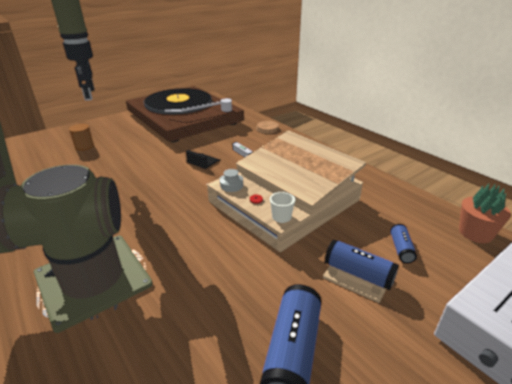

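View pics/top0.png

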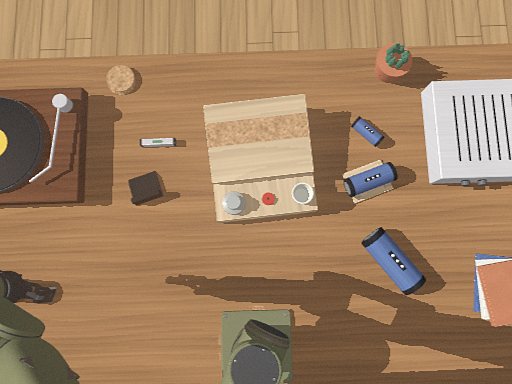

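View pics/wrist0.png

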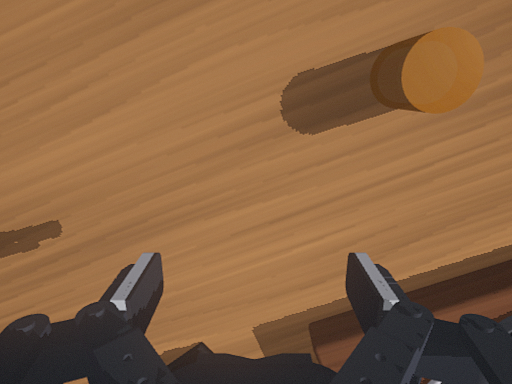

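The top view shows the scraper at (145,188), the deck at about (258,140) with its cork band at row 130, the cradled speaker at (370,179), the big decoy at (393,262) and the small one at (368,131). Next I'll enlarge these areas.

```bash
python3 - <<'E'
import cv2
t=cv2.imread("pics/top0.png"); s=cv2.imread("pics/side0.png")
cv2.imwrite("pics/t_deck.png",cv2.resize(t[85:230,110:330],None,fx=3.6,fy=3.6,interpolation=cv2.INTER_CUBIC))
cv2.imwrite("pics/t_spk.png",cv2.resize(t[100:220,320:430],None,fx=5,fy=5,interpolation=cv2.INTER_CUBIC))
cv2.imwrite("pics/s_deck.png",cv2.resize(s[120:260,170:370],None,fx=4,fy=4,interpolation=cv2.INTER_CUBIC))
E
```

```text
(no output)
```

View pics/t_deck.png

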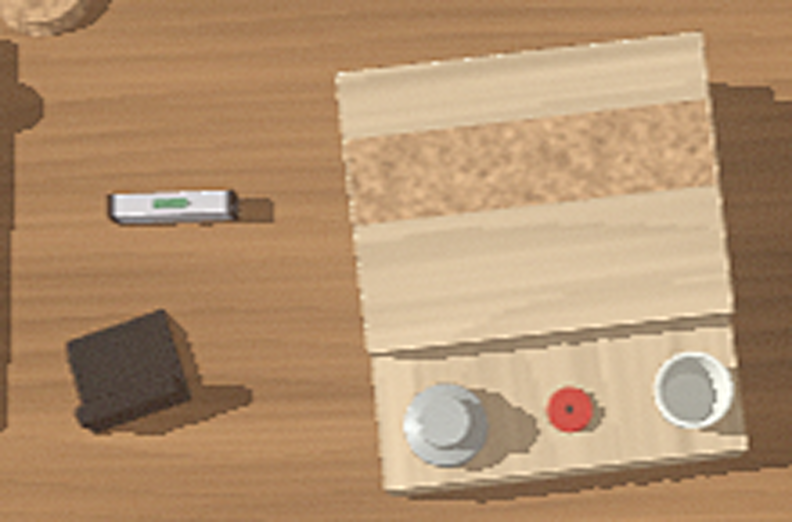

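View pics/t_spk.png

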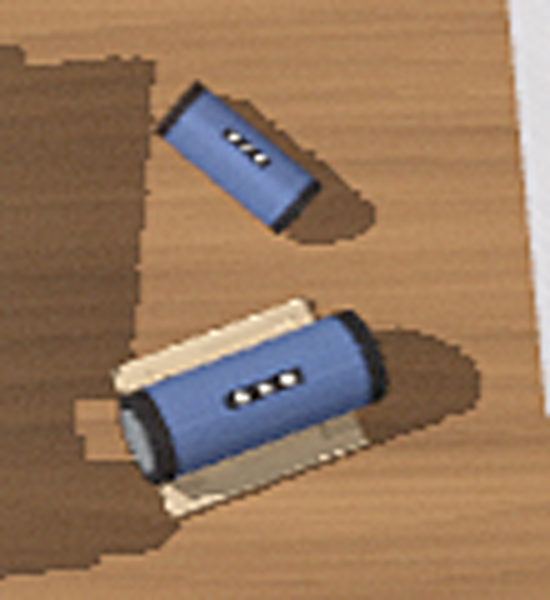

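View pics/s_deck.png

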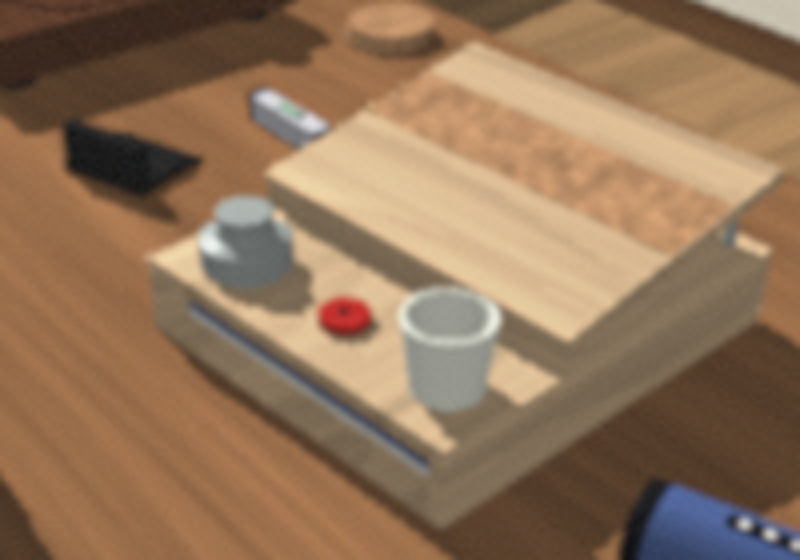

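```bash
cat > h.py <<'E'
from bench import read_state, eyes, ctrl
import cv2, numpy as np
from scipy.spatial.transform import Rotation as R
np.set_printoptions(precision=2,suppress=True)
def shot(n,name=None):
    s=read_state(); d=eyes.get_image(n)
    if n=="wrist":
        T=np.eye(4);T[:3,:3]=R.from_rotvec(s["tool_rot"]).as_matrix();T[:3,3]=s["tcp_pos"]
        E=T@d["T_tool_cam"]
    else: E=d["extrinsics"]
    if name: cv2.imwrite(f"pics/{name}.png",d["frame"]); np.savez(f"pics/{name}.npz",K=d["K"],E=E)
    return d["frame"],d["K"],E
def load(name):
    z=np.load(f"pics/{name}.npz"); return cv2.imread(f"pics/{name}.png"),z["K"],z["E"]
def ray(K,E,uv):
    uv=np.atleast_2d(np.float64(uv)); p=np.c_[uv,np.ones(len(uv))]@np.linalg.inv(K).T
    return E[:3,3],p@E[:3,:3].T
def plane(K,E,uv,z):
    o,d=ray(K,E,uv); return o+d*((z-o[2])/d[:,2])[:,None]
def tri(views): # list of (K,E,uv)
    A=np.zeros((3,3));b=np.zeros(3)
    for K,E,uv in views:
        o,d=ray(K,E,uv); d=d[0]/np.linalg.norm(d[0]); P=np.eye(3)-np.outer(d,d); A+=P;b+=P@o
    x=np.linalg.solve(A,b); return x
def proj(K,E,p):
    q=np.linalg.inv(E)@np.r_[p,1]; q=K@q[:3]; return q[:2]/q[2]
def st():
    s=read_state(); m=R.from_rotvec(s["tool_rot"]).as_matrix()
    print("t",round(s["clock"],2),"tcp",s["tcp_pos"],"F",s["contact_force"],"w",round(s["gripper_width"],1),"q",s["q"]); print("axes x",m[:,0],"y",m[:,1],"z",m[:,2]); return s,m
E
python3 - <<'E'
from h import *
f,K,E=shot("top","top1"); g,K2,E2=shot("side","side1")
# tier corners (from crop): front-left, front-right deck top edge; step front corners z=62
c=lambda x,y:(110+x/3.6,85+y/3.6)
fl,fr=plane(K,E,[c(371,352),c(734,313)],90)
print("deck front",fl,fr,"len",np.linalg.norm(fl-fr),"mid",(fl+fr)/2, "yaw",np.degrees(np.arctan2(*( (fl-fr)[:2]*[-1,1]))))
sl,sr=plane(K,E,[c(385,489),c(747,446)],62)
print("step front",sl,sr,np.linalg.norm(sl-sr),np.degrees(np.arctan2(*((sl-sr)[:2]*[-1,1]))))
bl,br=[ray(K,E,c(*p)) for p in [(337,73),(702,34)]]
for z in (100,110,120,130,140,150):
    a,b=plane(K,E,[c(337,73),c(702,34)],z); print(z,a,b,np.linalg.norm(a-b),"len up",np.linalg.norm((a+b)/2-(fl+fr)/2), np.degrees(np.arcsin((z-90)/230)))
# scraper mask
hsv=cv2.cvtColor(f,cv2.COLOR_BGR2HSV)
roi=f[165:212,120:170]; m=(roi.max(2)<75).astype(np.uint8)
cs=max(cv2.findContours(m,0,2)[0],key=cv2.contourArea)
r=cv2.minAreaRect(cs); print("scr",r[0][0]+120,r[0][1]+165,r[1:],cv2.contourArea(cs))
print(plane(K,E,cv2.boxPoints(r)+[120,165],12))
m=cv2.inRange(hsv,(100,90,40),(130,255,255)); 
m[:, :330]=0; m[150:, :][:,:]=m[150:, :]
n,l,s_,ce=cv2.connectedComponentsWithStats(m)
for i in range(1,n):
    if s_[i,4]>60:
        cc=max(cv2.findContours((l==i).astype(np.uint8),0,2)[0],key=cv2.contourArea); rr=cv2.minAreaRect(cc); p=plane(K,E,cv2.boxPoints(rr),38)
        print("blue",rr,s_[i,4]); print(p, p.mean(0))
E
```

```text
deck front [478.41 113.91  90.  ] [ 501.7  -182.77   90.  ] len 297.58901735729074 mid [490.06 -34.43  90.  ] yaw 4.488581038693022
step front [368.79 106.99  62.  ] [ 395.48 -191.65   62.  ] 299.82194470347457 5.106676149011819
100 [713.25 138.33 100.  ] [ 737.29 -166.48  100.  ] 305.75955343193425 len up 236.29986228495508 2.4919063689798926
110 [709.46 136.95 110.  ] [ 733.3  -165.29  110.  ] 303.1810755799328 len up 233.0665044062005 4.9885419755560605
120 [705.68 135.57 120.  ] [ 729.31 -164.1   120.  ] 300.60259772793125 len up 230.2881075521294 7.494717453926686
130 [701.89 134.19 130.  ] [ 725.32 -162.91  130.  ] 298.0241198759297 len up 227.98130609182755 10.015410168250696
140 [698.1  132.81 140.  ] [ 721.33 -161.72  140.  ] 295.44564202392826 len up 226.16053107982594 12.555857798585974
150 [694.32 131.43 150.  ] [ 717.34 -160.54  150.  ] 292.86716417192673 len up 224.83759061344955 15.12166531490902
scr 146.93814086914062 197.13917541503906 ((7.251376152038574, 30.656808853149414), 68.96248626708984) 76.5
[[448.05 378.13  12.  ]
 [480.07 289.17  12.  ]
 [458.46 280.87  12
[... 426 characters left out ...]
20.17   38.  ]
 [ 481.9  -436.44   38.  ]
 [ 438.57 -313.64   38.  ]] [ 487.49 -366.72   38.  ]
blue ((394.2259216308594, 262.0396728515625), (59.66157150268555, 25.77896499633789), 49.76364517211914) 1393
[[ 278.29 -330.38   38.  ]
 [ 325.89 -392.4    38.  ]
 [ 189.45 -495.12   38.  ]
 [ 143.44 -433.63   38.  ]] [ 234.27 -412.88   38.  ]
blue ((492.0, 256.0), (4.0, 32.0), 90.0) 110
[[ 250.22 -655.97   38.  ]
 [ 247.56 -749.92   38.  ]
 [ 235.93 -748.52   38.  ]
 [ 238.58 -654.7    38.  ]] [ 243.07 -702.28   38.  ]
blue ((476.0, 289.5), (6.0, 43.0), -0.0) 142
[[  87.65 -629.54   38.  ]
 [ 209.85 -642.76   38.  ]
 [ 209.36 -660.3    38.  ]
 [  87.18 -646.81   38.  ]] [ 148.51 -644.85   38.  ]
```

```bash
python3 - <<'E'
from h import *
f,K,E=load("top1"); g,K2,E2=load("side1")
c=lambda x,y:(110+x/3.6,85+y/3.6); d=lambda x,y:(170+x/4,120+y/4)
P=[]
for a,b in [((371,352),(267,175)),((734,313),(572,343)),((337,73),(474,43)),((702,34),(780,176))]:
    p=tri([(K,E,c(*a)),(K2,E2,d(*b))]); P.append(p); print(p, proj(K,E,p)-c(*a), proj(K2,E2,p)-d(*b))
P=np.array(P); u=(P[2]+P[3]-P[0]-P[1])/2; print(u,np.linalg.norm(u),np.degrees(np.arcsin(u[2]/np.linalg.norm(u))),np.degrees(np.arctan2(u[1],u[0])))
cv2.imwrite("pics/t_scr.png",cv2.resize(f[160:215,115:175],None,fx=10,fy=10,interpolation=cv2.INTER_CUBIC))
cv2.imwrite("pics/s_scr.png",cv2.resize(g[135:185,170:230],None,fx=10,fy=10,interpolation=cv2.INTER_CUBIC))
E
```

```text
[480.09 113.88  85.77] [ 0.17 -0.31] [-0.34  0.05]
[ 504.04 -184.56   87.94] [ 0.49 -0.66] [-0.95  0.17]
[704.31 134.13 126.06] [ 0.2  -0.31] [-0.32  0.07]
[ 728.05 -163.66  122.89] [-0.03  0.04] [ 0.05 -0.01]
[224.11  20.57  37.62] 228.17571983751822 9.488701289872887 5.2449066967211655
```

View pics/t_scr.png

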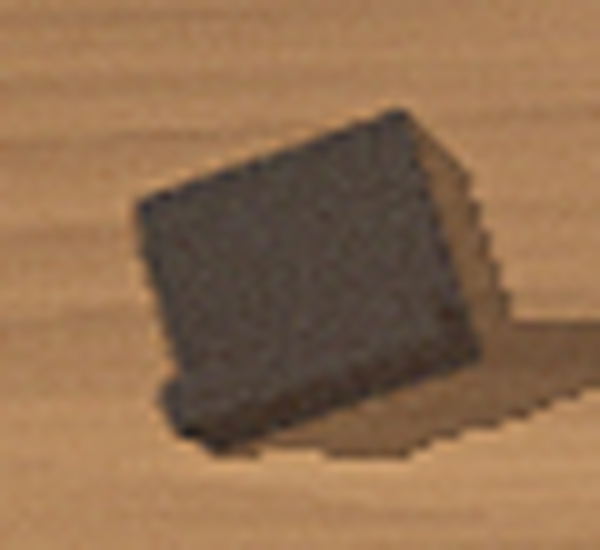

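View pics/s_scr.png

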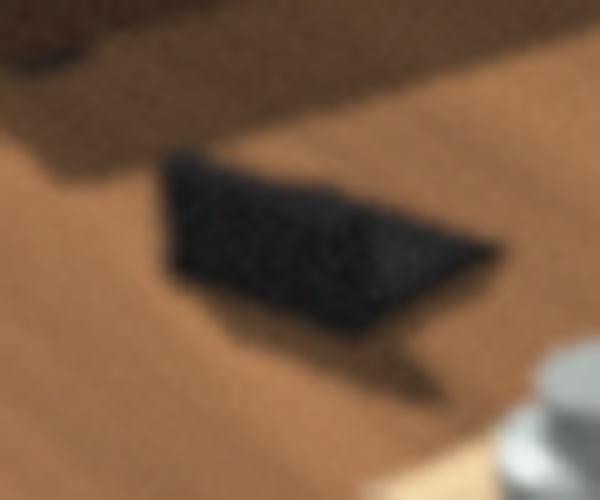

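```bash
python3 - <<'E'
from h import *
f,K,E=load("top1")
c=lambda x,y:(115+x/10,160+y/10)
a,b=plane(K,E,[c(135,203),c(403,106)],0); print("edge",a,b,np.linalg.norm(a-b))
m=(a+b)/2; u=(a-b); yaw=np.arctan2(-u[0],u[1]); d=np.array([np.cos(yaw),np.sin(yaw),0]); print("yaw",np.degrees(yaw),"grip",m-77*d)
bt=plane(K,E,[c(222,450),c(480,355)],46); print("bar bottom edge@46/12",bt)
E
```

```text
edge [510.62 392.07   0.  ] [539.33 307.37   0.  ] 89.42820863883084
yaw 18.724408477700038 grip [452.05 325.     0.  ]
bar bottom edge@46/12 [[425.1  349.23  46.  ]
 [451.77 271.3   46.  ]]
```

```bash
cat >> h.py <<'E'
def ori(psi,a=0):
    psi,a=np.radians([psi,a]); y=np.array([np.cos(psi)*np.cos(a),np.sin(psi)*np.cos(a),np.sin(a)]); x=np.array([-np.sin(psi),np.cos(psi),0]); return np.c_[x,y,np.cross(x,y)]
def plan(p,M,n,g):
    s,m=st(); p0=s["tcp_pos"]; rv=R.from_matrix(m.T@M).as_rotvec()
    print("total dist",np.linalg.norm(p-p0),"ang",np.degrees(np.linalg.norm(rv)),"local cm",m.T@(p-p0)/10,"rv",rv)
    for i in range(n):
        Mi=m@R.from_rotvec(rv*i/n).as_matrix(); d=Mi.T@(p-p0)/n/10
        print([round(float(v),2) for v in d]+[round(float(v),3) for v in rv/n]+[g])
E
python3 - <<'E'
from h import *
plan(np.array([452,325,330.]),ori(18.7),7,0)
E
```

```text
t 0.25 tcp [209.39 535.36 404.28] F [ 0.27 -1.   -0.42] w 85.4 q [ 1.12  0.31  1.51 -0.    1.33 -0.07]
axes x [-0.93  0.36  0.  ] y [ 0.36  0.93 -0.  ] z [-0. -0. -1.]
total dist 329.58779521467324 ang 49.9390951997442 local cm [-30.26 -10.75   7.44] rv [-0.    0.    0.87]
[-4.32, -1.54, 1.06, -0.0, 0.0, 0.125, 0]
[-4.48, -0.99, 1.06, -0.0, 0.0, 0.125, 0]
[-4.57, -0.42, 1.06, -0.0, 0.0, 0.125, 0]
[-4.58, 0.15, 1.06, -0.0, 0.0, 0.125, 0]
[-4.53, 0.72, 1.06, -0.0, 0.0, 0.125, 0]
[-4.41, 1.27, 1.06, -0.0, 0.0, 0.125, 0]
[-4.22, 1.81, 1.06, -0.0, 0.0, 0.125, 0]
```

carry_out([
  [-4.3,-1.5,1.0,0,0,0.125,0],
  [-4.5,-1.0,1.0,0,0,0.125,0],
  [-4.6,-0.4,1.0,0,0,0.125,0],
  [-4.6,0.2,1.0,0,0,0.125,0],
  [-4.5,0.7,1.0,0,0,0.125,0],
])

```text
clock: 0.88
tcp_pos: [384.9, 383.7, 353.3]
tool_rot: [-1.52, -2.749, -0.005]
contact_force: [0.6, 1.1, -0.3]
gripper_width: 85.7
```

```bash
python3 - <<'E'
from h import *
plan(np.array([452,325,330.]),ori(18.7),4,0)
E
```

```text
t 0.88 tcp [384.89 383.67 353.34] F [ 0.57  1.11 -0.28] w 85.7 q [0.71 0.31 1.65 0.   1.18 0.14]
axes x [-0.53  0.85  0.  ] y [0.85 0.53 0.  ] z [ 0.  0. -1.]
total dist 92.14930789388443 ang 13.413199874457414 local cm [-8.54  2.56  2.32] rv [ 0.   -0.    0.23]
[-2.14, 0.64, 0.58, 0.001, -0.001, 0.059, 0]
[-2.09, 0.76, 0.58, 0.001, -0.001, 0.059, 0]
[-2.05, 0.89, 0.58, 0.001, -0.001, 0.059, 0]
[-1.99, 1.0, 0.58, 0.001, -0.001, 0.059, 0]
```

carry_out([
  [-2.8,0.9,0.8,0,0,0.078,0],
  [-2.8,1.0,0.8,0,0,0.078,0],
  [-2.7,1.2,0.8,0,0,0.078,0],
  [0,0,0,0,0,0,0],
])

```text
clock: 1.38
tcp_pos: [454.9, 319.6, 327.4]
tool_rot: [-1.848, -2.54, -0.002]
contact_force: [-0.5, 0.2, 0.3]
gripper_width: 85.2
```

```bash
python3 - <<'E'
from h import *
plan(np.array([452,325,330.]),ori(18.7),2,0)
shot("wrist","w1")
E
```

```text
t 1.38 tcp [454.86 319.63 327.38] F [-0.47  0.17  0.32] w 85.2 q [0.54 0.35 1.65 0.   1.14 0.22]
axes x [-0.31  0.95  0.  ] y [0.95 0.31 0.  ] z [ 0.  0. -1.]
total dist 6.625171391961341 ang 0.7747292906549952 local cm [ 0.6  -0.11 -0.26] rv [ 0.   -0.   -0.01]
[0.3, -0.05, -0.13, 0.0, -0.001, -0.007, 0]
[0.3, -0.05, -0.13, 0.0, -0.001, -0.007, 0]
```

View pics/w1.png

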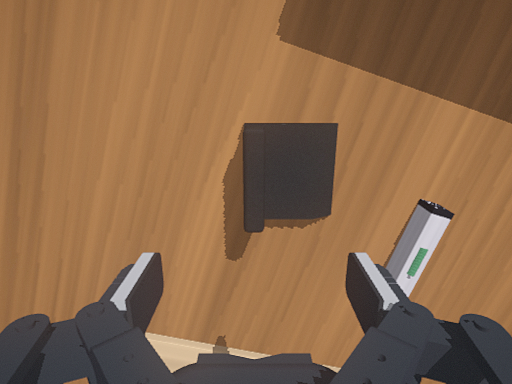

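Wrist view: the bar top spans cols 244–265 and rows 126–231. The blade runs right to the thin edge at cols 331–337. The bar is upright in the image, so the yaw is right.

```bash
python3 - <<'E'
from h import *
f,K,E=load("w1")
b=plane(K,E,[(244.5,126.5),(264.5,126.5),(264,230),(245.5,231)],46); print(b,b.mean(0))
e=plane(K,E,[(337,124),(331,214)],0); print(e, e.mean(0))
u=e[0]-e[1]; yaw=np.arctan2(-u[0],u[1]); print(np.degrees(yaw),np.linalg.norm(u)); print("grip from edge",e.mean(0)-77*np.array([np.cos(yaw),np.sin(yaw),0]))
for i,j in((0,3),(1,2)):
    u=b[i]-b[j]; print(np.degrees(np.arctan2(-u[0],u[1])),np.linalg.norm(u))
E
```

```text
[[432.07 369.03  46.  ]
 [446.83 373.81  46.  ]
 [474.23 290.56  46.  ]
 [459.36 284.77  46.  ]] [453.12 329.54  46.  ]
[[512.26 392.26   0.  ]
 [540.52 308.38   0.  ]] [526.39 350.32   0.  ]
18.616011500755565 88.5159881019641
grip from edge [453.42 325.74   0.  ]
17.94944030945228 88.5760552714151
18.216845210494615 87.6402619980033
```

```bash
python3 - <<'E'
from h import *
plan(np.array([453.2,327,190.]),ori(18.3),4,0)
E
```

```text
t 1.43 tcp [454.22 320.28 327.68] F [0.83 0.41 0.13] w 85.4 q [0.54 0.35 1.65 0.   1.14 0.22]
axes x [-0.31  0.95  0.  ] y [0.95 0.31 0.  ] z [-0.  0. -1.]
total dist 137.84687543662417 ang 0.320791630458172 local cm [ 0.64  0.1  13.77] rv [ 0.   -0.   -0.01]
[0.16, 0.03, 3.44, 0.0, -0.001, -0.001, 0]
[0.16, 0.03, 3.44, 0.0, -0.001, -0.001, 0]
[0.16, 0.03, 3.44, 0.0, -0.001, -0.001, 0]
[0.17, 0.03, 3.44, 0.0, -0.001, -0.001, 0]
```

carry_out([
  [0.2,0.05,4.0,0,0,0,0],
  [0.2,0,4.0,0,0,0,0],
  [0.2,0.05,3.0,0,0,0,0],
  [0,0,1.5,0,0,0,0],
  [0,0,0,0,0,0,0],
])

```text
clock: 2.05
tcp_pos: [451.8, 331.5, 202.8]
tool_rot: [-1.836, -2.548, -0.014]
contact_force: [0.2, -0.4, 1.0]
gripper_width: 85.3
```

```bash
python3 - <<'E'
from h import *
plan(np.array([453.2,327,190.]),ori(18.3),1,0)
shot("wrist","w2")
E
```

```text
t 2.05 tcp [451.76 331.5  202.83] F [ 0.23 -0.42  1.04] w 85.3 q [0.56 0.51 1.78 0.01 0.85 0.23]
axes x [-0.32  0.95  0.01] y [0.95 0.32 0.01] z [ 0.    0.01 -1.  ]
total dist 13.66848163854017 ang 0.5308642739612238 local cm [-0.48 -0.01  1.28] rv [ 0.01 -0.01  0.  ]
[-0.48, -0.01, 1.28, 0.007, -0.006, 0.002, 0]
```

View pics/w2.png

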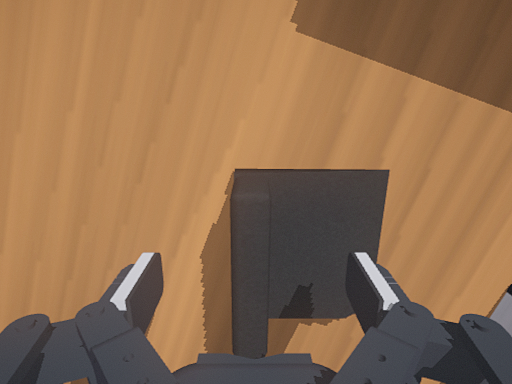

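The bar (cols 231–268) sits between the fingers (cols 160 and 348), so I'll lower the rest of the way and close.

carry_out([
  [-0.5,0,1.2,0.007,-0.006,0,0],
  [0,0,0,0,0,0,0],
  [0,0,0,0,0,0,0],
])

```text
clock: 2.48
tcp_pos: [454.9, 327.4, 193.4]
tool_rot: [1.835, 2.547, 0.008]
contact_force: [-0.1, 0.8, -0.4]
gripper_width: 85.3
```

```bash
python3 - <<'E'
from h import *
plan(np.array([453.2,327,189.]),ori(18.3),1,0)
E
```

```text
t 2.48 tcp [454.88 327.42 193.43] F [-0.09  0.8  -0.39] w 85.3 q [ 0.55  0.52  1.79 -0.    0.83  0.23]
axes x [-0.32  0.95  0.  ] y [0.95 0.32 0.01] z [ 0.01  0.   -1.  ]
total dist 4.760002456885721 ang 0.3637321766170663 local cm [ 0.01 -0.18  0.44] rv [ 0.01 -0.    0.  ]
[0.01, -0.18, 0.44, 0.006, -0.001, 0.002, 0]
```

carry_out([
  [0,-0.15,0.4,0,0,0,0],
  [0,0,0,0,0,0,1],
  [0,0,0,0,0,0,1],
  [0,0,0,0,0,0,1],
  [0,0,0,0,0,0,1],
])

```text
clock: 3.1
tcp_pos: [453.6, 326.9, 190.2]
tool_rot: [1.836, 2.546, 0.01]
contact_force: [0.6, 0.4, -1.8]
gripper_width: 17.0
```

```bash
python3 - <<'E'
from h import *
st()
E
```

```text
t 3.1 tcp [453.6  326.87 190.19] F [ 0.64  0.36 -1.8 ] w 17.0 q [0.55 0.53 1.79 0.   0.82 0.23]
axes x [-0.32  0.95  0.  ] y [0.95 0.32 0.01] z [ 0.01  0.   -1.  ]
```

carry_out([
  [0,0,-2.0,0,0,0,1],
  [0,0,-4.0,0,0,0,1],
  [0,0,-5.0,0,0,0,1],
  [0,0,-5.0,0,0,0,1],
  [0,0,-2.0,0,0,0,1],
])

```text
clock: 3.72
tcp_pos: [451.4, 325.5, 370.8]
tool_rot: [-1.836, -2.547, 0.006]
contact_force: [0.2, -0.4, -2.8]
gripper_width: 17.4
```

```bash
python3 - <<'E'
from h import *
D=np.array([491,-34.7,90.]);psi=5.;a=8.5
M=ori(psi,a); p=D+55*M[:,1]-190*M[:,2]-30*np.r_[0,0,-1]; print(p)
plan(p+[0,0,40],M,8,1)
shot("wrist","w3")
E
```

```text
[517.21 -32.41 316.04]
t 3.73 tcp [451.37 325.53 370.77] F [ 0.2  -0.37 -2.8 ] w 17.4 q [0.55 0.31 1.59 0.   1.24 0.23]
axes x [-0.32  0.95 -0.  ] y [ 0.95  0.32 -0.  ] z [-0. -0. -1.]
total dist 364.23781243186556 ang 15.994673767978565 local cm [-36.04  -5.05   1.53] rv [-0.15 -0.02  0.23]
[-4.5, -0.63, 0.19, -0.019, -0.002, 0.029, 1]
[-4.52, -0.5, 0.19, -0.019, -0.002, 0.029, 1]
[-4.53, -0.37, 0.19, -0.019, -0.002, 0.029, 1]
[-4.54, -0.25, 0.19, -0.019, -0.002, 0.029, 1]
[-4.55, -0.12, 0.2, -0.019, -0.002, 0.029, 1]
[-4.55, 0.01, 0.21, -0.019, -0.002, 0.029, 1]
[-4.55, 0.14, 0.22, -0.019, -0.002, 0.029, 1]
[-4.54, 0.27, 0.23, -0.019, -0.002, 0.029, 1]
```

View pics/w3.png

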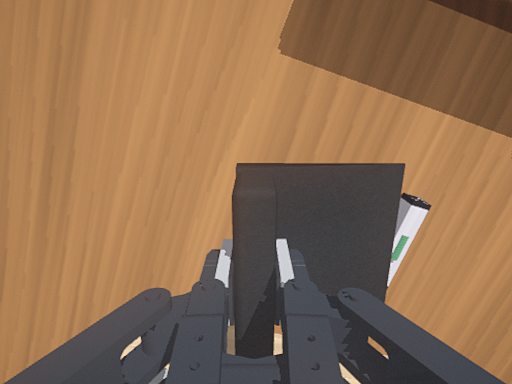

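The scraper hangs level between the fingers, with its thin-edge corner at (404,164). I'll check its offset in the hand from that corner, then go to the deck.

```bash
python3 - <<'E'
from h import *
T=eyes.get_image("wrist"); K=T["K"];E=T["T_tool_cam"]
print(plane(K,E,[(404,164),(388,285)],190), plane(K,E,[(236,183),(275,184)],144))
E
```

```text
[[ 44.43  77.34 190.  ]
 [-27.24  78.47 190.  ]] [[ 47.62  -5.93 144.  ]
 [ 47.23   8.51 144.  ]]
```

carry_out([
  [-4.5,-0.6,0.2,-0.019,0,0.03,1],
  [-4.5,-0.5,0.2,-0.019,0,0.03,1],
  [-4.5,-0.4,0.2,-0.019,0,0.03,1],
  [-4.5,-0.2,0.2,-0.019,0,0.03,1],
  [-4.5,-0.1,0.2,-0.019,0,0.03,1],
])

```text
clock: 4.45
tcp_pos: [490.5, 100.1, 351.0]
tool_rot: [1.988, 2.368, 0.103]
contact_force: [0.6, -0.5, -2.2]
gripper_width: 16.9
```

```bash
python3 - <<'E'
from h import *
D=np.array([491,-34.7,90.]);psi=5.;a=8.5
M=ori(psi,a); p=D+55*M[:,1]-190*M[:,2]; print(p)
plan(p+[0,0,70],M,4,1)
shot("wrist","w4")
E
```

```text
[517.21 -32.41 286.04]
t 4.45 tcp [490.55 100.08 351.05] F [ 0.61 -0.49 -2.25] w 16.9 q [ 0.11  0.23  1.77  0.01  1.06 -0.07]
axes x [-0.17  0.98  0.01] y [0.98 0.17 0.08] z [ 0.08  0.02 -1.  ]
total dist 135.23993965468776 ang 6.271346512041552 local cm [-13.51   0.38  -0.55] rv [-0.07 -0.02  0.09]
[-3.38, 0.09, -0.14, -0.017, -0.004, 0.021, 1]
[-3.37, 0.17, -0.12, -0.017, -0.004, 0.021, 1]
[-3.37, 0.24, -0.11, -0.017, -0.004, 0.021, 1]
[-3.37, 0.32, -0.09, -0.017, -0.004, 0.021, 1]
```

View pics/w4.png

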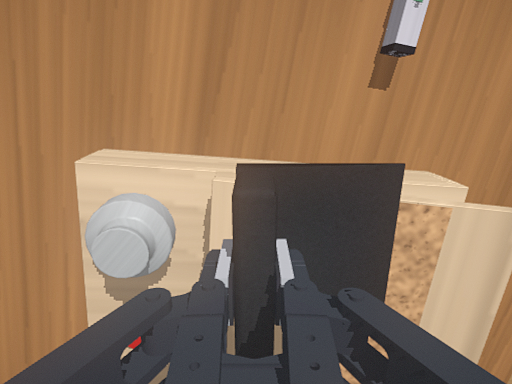

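The wrist view shows the deck front-left corner near (213,178), the cork's upper edge at (452,206) and the weight at (131,236). Next I'll move over the deck middle.

carry_out([
  [-3.4,0.1,0,-0.017,-0.004,0.021,1],
  [-3.4,0.2,0,-0.017,-0.004,0.021,1],
  [-3.4,0.2,0,-0.017,-0.004,0.021,1],
  [-3.2,0.3,0,-0.017,-0.004,0.021,1],
  [0,0,0,0,0,0,1],
])

```text
clock: 5.12
tcp_pos: [514.2, -41.1, 341.8]
tool_rot: [2.065, 2.239, 0.147]
contact_force: [-0.6, 2.0, -2.4]
gripper_width: 17.3
```

```bash
python3 - <<'E'
from h import *
D=np.array([491,-34.7,90.]);psi=5.;a=8.5
M=ori(psi,a); p=D+55*M[:,1]-190*M[:,2]; print(p)
plan(p+[0,0,30],M,3,1)
shot("wrist","w5"); f,_,_=shot("side","s5"); shot("top","t5")
cv2.imwrite("pics/s5c.png",cv2.resize(f[80:260,170:370],None,fx=4,fy=3.3*4/4,interpolation=cv2.INTER_CUBIC))
E
```

```text
[517.21 -32.41 286.04]
t 5.12 tcp [514.19 -41.08 341.82] F [-0.63  1.98 -2.44] w 17.3 q [-0.17  0.25  1.77  0.04  0.99 -0.27]
axes x [-0.08  1.   -0.  ] y [0.99 0.08 0.13] z [ 0.13  0.01 -0.99]
total dist 27.36472909819812 ang 0.9445464413960863 local cm [0.85 0.02 2.6 ] rv [-0.01  0.   -0.01]
[0.28, 0.01, 0.87, -0.005, 0.001, -0.002, 1]
[0.28, 0.0, 0.87, -0.005, 0.001, -0.002, 1]
[0.28, 0.0, 0.87, -0.005, 0.001, -0.002, 1]
```

View pics/w5.png

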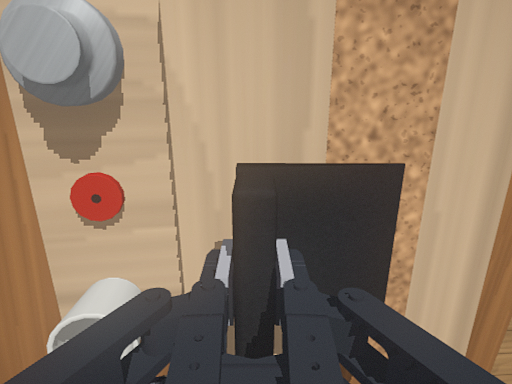

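View pics/s5c.png

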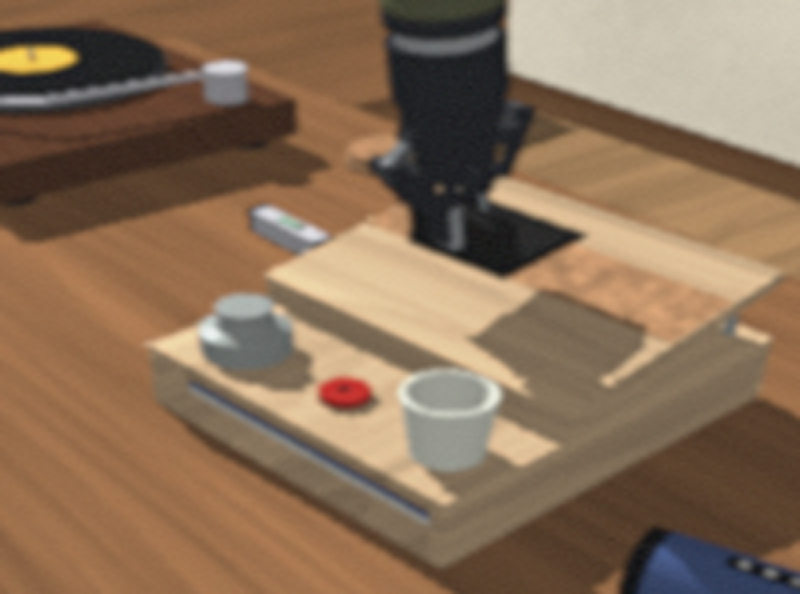

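```bash
python3 - <<'E'
from h import *
from scipy.optimize import least_squares
f,K,E=load("w5"); g=cv2.GaussianBlur(f,(5,5),0).astype(float)
hsv=cv2.cvtColor(f,cv2.COLOR_BGR2HSV); S=cv2.blur(hsv[:,:,1],(5,9)).astype(float)
rows=np.arange(10,140,10)
def step(v,lo,hi,ch,sgn):
    d=sgn*(ch[v,lo+4:hi+4]-ch[v,lo-4:hi-4]); return lo+np.argmax(d)
L={}
L[0]=[(step(v,150,185,cv2.blur(g.sum(2),(3,9)),1),v) for v in rows]
L[105]=[(step(v,310,350,S,1),v) for v in rows]
L[175]=[(step(v,410,470,S,-1),v) for v in rows]
fits={k:np.polyfit([p[1] for p in L[k]],[p[0] for p in L[k]],1) for k in L}
for k in L: print(k,[p[0] for p in L[k]],fits[k])
def res(q,z0=None):
    x0,z,yaw,a=q; ex=np.array([np.cos(yaw)*np.cos(a),np.sin(yaw)*np.cos(a),np.sin(a)]); ey=np.array([-np.sin(yaw),np.cos(yaw),0]); n=np.cross(ex,ey)
    D=np.array([x0,-34.7,z]); r=[]
    for k in fits:
        uv=[(np.polyval(fits[k],v),v) for v in (20,130)]
        o,d=ray(K,E,uv); p=o+d*(((D-o)@n)/(d@n))[:,None]; r+=list((p-D)@ex-k)
    return r+[(z-90)/1.5]
s=least_squares(res,[491,90,.087,.14]); print(s.x[:2],np.degrees(s.x[2:]),s.fun)
E
```

```text
0 [np.int64(163), np.int64(163), np.int64(163), np.int64(164), np.int64(165), np.int64(166), np.int64(167), np.int64(168), np.int64(169), np.int64(169), np.int64(171), np.int64(171), np.int64(172)] [  0.08 161.19]
105 [np.int64(334), np.int64(334), np.int64(333), np.int64(332), np.int64(332), np.int64(333), np.int64(330), np.int64(330), np.int64(329), np.int64(328), np.int64(328), np.int64(327), np.int64(327)] [ -0.06 335.08]
175 [np.int64(456), np.int64(455), np.int64(452), np.int64(450), np.int64(449), np.int64(448), np.int64(447), np.int64(444), np.int64(442), np.int64(441), np.int64(440), np.int64(437), np.int64(437)] [ -0.16 457.42]
[491.98  88.78] [5.02 9.49] [ 0.8   0.56 -0.88 -0.97 -0.    0.41 -0.82]
```

```bash
python3 - <<'E'
from h import *
D=np.array([491.5,-34.7,90.]);psi=5.;a=9
M=ori(psi,a); p=D+55*M[:,1]-190*M[:,2]; print(p)
plan(p+[0,0,8],M,3,1)
E
```

```text
[516.01 -32.56 286.26]
t 5.28 tcp [513.64 -38.9  342.13] F [ 0.26  1.09 -2.21] w 17.2 q [-0.17  0.25  1.77  0.04  0.99 -0.27]
axes x [-0.08  1.   -0.  ] y [0.99 0.08 0.13] z [ 0.13  0.01 -0.99]
total dist 48.34649088050911 ang 1.4042465723677997 local cm [ 0.62 -0.35  4.78] rv [-0.02  0.   -0.  ]
[0.21, -0.12, 1.59, -0.008, 0.001, -0.001, 1]
[0.21, -0.13, 1.59, -0.008, 0.001, -0.001, 1]
[0.2, -0.14, 1.59, -0.008, 0.001, -0.001, 1]
```

carry_out([
  [0.2,-0.1,1.5,-0.008,0,0,1],
  [0.2,-0.1,1.5,-0.008,0,0,1],
  [0.2,-0.1,1.2,-0.008,0,0,1],
  [0,0,0,0,0,0,1],
])

```text
clock: 5.78
tcp_pos: [514.6, -27.8, 297.9]
tool_rot: [2.046, 2.239, 0.174]
contact_force: [0.3, 0.1, -1.9]
gripper_width: 17.2
```

```bash
cat > tgt.py <<'E'
from h import *
D=np.array([491.5,-34.7,90.]);psi=5.;a=9
M=ori(psi,a)
def deck(s,h,y=0): return D+s*M[:,1]+y*M[:,0]-h*M[:,2]
E
python3 - <<'E'
from tgt import *
plan(deck(55,190)+[0,0,3],M,1,1)
E
```

```text
t 5.78 tcp [514.62 -27.81 297.86] F [ 0.28  0.07 -1.86] w 17.2 q [-0.15  0.3   1.84  0.05  0.85 -0.27]
axes x [-0.09  1.    0.  ] y [0.98 0.09 0.15] z [ 0.15  0.01 -0.99]
total dist 9.917119791123934 ang 0.2175157968480588 local cm [-0.49 -0.04  0.86] rv [-0. -0.  0.]
[-0.49, -0.04, 0.86, -0.003, -0.001, 0.002, 1]
```

carry_out([
  [-0.4,0,0.5,0,0,0,1],
  [0,0,0.2,0,0,0,1],
  [0,0,0,0,0,0,1],
])

```text
clock: 6.15
tcp_pos: [516.5, -30.9, 291.4]
tool_rot: [2.044, 2.24, 0.175]
contact_force: [0.1, 0.0, -2.4]
gripper_width: 17.4
```

```bash
python3 - <<'E'
from tgt import *
plan(deck(55,190),M,1,1)
f,_,_=shot("side","s6")
cv2.imwrite("pics/s6c.png",cv2.resize(f[120:230,220:340],None,fx=6,fy=5,interpolation=cv2.INTER_CUBIC))
E
```

```text
t 6.15 tcp [516.49 -30.95 291.42] F [ 0.14  0.04 -2.37] w 17.4 q [-0.16  0.31  1.84  0.05  0.84 -0.28]
axes x [-0.09  1.    0.  ] y [0.98 0.09 0.15] z [ 0.15  0.01 -0.99]
total dist 5.422122966352781 ang 0.2700479191666405 local cm [-0.16 -0.14  0.5 ] rv [-0. -0.  0.]
[-0.16, -0.14, 0.5, -0.002, -0.001, 0.004, 1]
```

View pics/s6c.png

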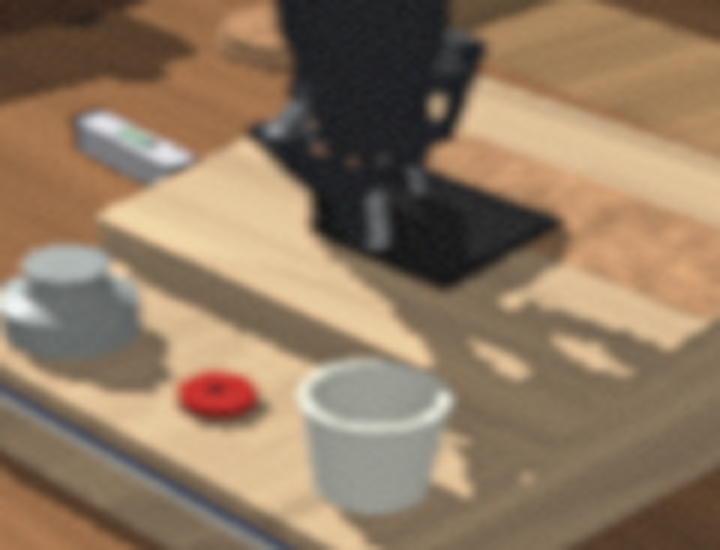

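The scraper hovers a few mm above the deck, and the cup and weight are clear of it. I'll feel downward in small steps.

carry_out([
  [-0.1,-0.1,0.2,0,0,0,1],
  [0,0,0,0,0,0,1],
])

```text
clock: 6.45
tcp_pos: [516.0, -32.3, 289.7]
tool_rot: [2.043, 2.239, 0.176]
contact_force: [1.1, -0.2, -2.1]
gripper_width: 17.2
```

carry_out([
  [0,0,0.15,0,0,0,1],
  [0,0,0,0,0,0,1],
])

```text
clock: 6.7
tcp_pos: [516.4, -32.4, 288.4]
tool_rot: [2.043, 2.238, 0.176]
contact_force: [-0.9, 0.6, -1.3]
gripper_width: 17.1
```

carry_out([
  [0,0,0.12,0,0,0,1],
  [0,0,0,0,0,0,1],
])

```text
clock: 6.95
tcp_pos: [516.3, -32.4, 288.3]
tool_rot: [2.043, 2.238, 0.177]
contact_force: [-0.8, 0.1, -0.6]
gripper_width: 17.1
```

carry_out([
  [0,0,0.12,0,0,0,1],
  [0,0,0,0,0,0,1],
])

```text
clock: 7.2
tcp_pos: [516.1, -32.4, 288.1]
tool_rot: [2.042, 2.237, 0.177]
contact_force: [-0.5, 0.7, 0.4]
gripper_width: 16.8
```

carry_out([
  [0,0,0.12,0,0,0,1],
  [0,0,0,0,0,0,1],
])

```text
clock: 7.45
tcp_pos: [516.0, -32.4, 288.0]
tool_rot: [2.041, 2.237, 0.178]
contact_force: [-2.0, 0.3, 2.4]
gripper_width: 16.7
```

carry_out([
  [0,0,0.15,0,0,0,1],
  [0,0,0,0,0,0,1],
  [0,0,0,0,0,0,1],
])

```text
clock: 7.82
tcp_pos: [515.8, -32.3, 287.8]
tool_rot: [2.04, 2.236, 0.179]
contact_force: [-1.9, -0.4, 1.9]
gripper_width: 17.1
```

```bash
python3 - <<'E'
from tgt import *
s,m=st(); print("tilt",np.degrees(np.arcsin(m[2,1])), s["torque"], m.T@(s["tcp_pos"]-D), m.T@s["torque"])
f,_,_=shot("side","s7")
cv2.imwrite("pics/s7c.png",cv2.resize(f[130:200,240:330],None,fx=8,fy=8,interpolation=cv2.INTER_CUBIC))
E
```

```text
t 7.83 tcp [515.83 -32.35 287.84] F [-1.88 -0.38  1.9 ] w 17.1 q [-0.16  0.31  1.85  0.05  0.82 -0.28]
axes x [-0.09  1.   -0.  ] y [0.98 0.09 0.16] z [ 0.16  0.01 -0.99]
tilt 9.226698919164173 [0.09 0.14 0.04] [  -0.14   55.85 -191.36] [ 0.13  0.11 -0.02]
```

View pics/s7c.png

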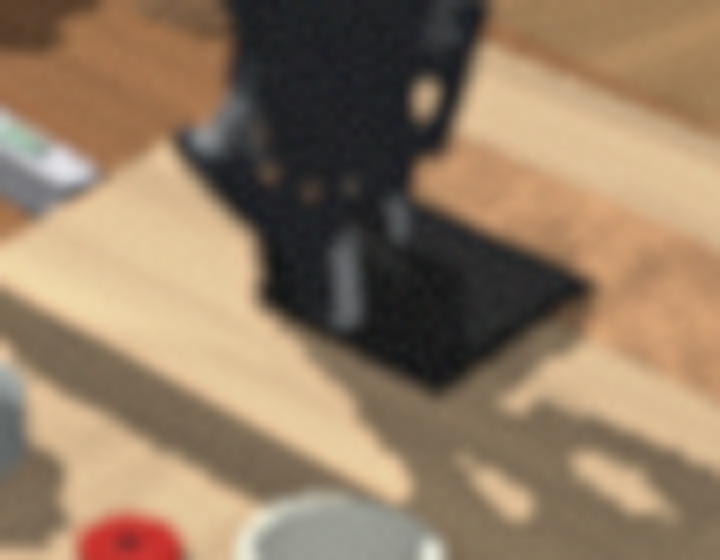

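carry_out([
  [0,0,0,0,0,0,0.6],
  [0,0,0,0,0,0,0.5],
  [0,0,0,0,0,0,0.5],
  [0,0,0,0,0,0,0.5],
])

```text
clock: 8.38
tcp_pos: [517.0, -32.4, 286.9]
tool_rot: [2.04, 2.236, 0.179]
contact_force: [-0.8, 0.4, 0.4]
gripper_width: 42.7
```

carry_out([
  [0,0,-2.0,0,0,0,0.5],
  [0,0,-4.0,0,0,0,0.5],
  [0,0,-4.0,0,0,0,0.5],
  [0,0,-2.0,0,0,0,0.3],
])

```text
clock: 8.88
tcp_pos: [497.1, -34.0, 406.0]
tool_rot: [2.044, 2.239, 0.174]
contact_force: [0.6, 0.3, 1.1]
gripper_width: 59.1
```

```bash
python3 - <<'E'
from tgt import *
st(); shot("wrist","w8"); f,_,_=shot("side","s8")
cv2.imwrite("pics/s8c.png",cv2.resize(f[120:230,220:340],None,fx=6,fy=5,interpolation=cv2.INTER_CUBIC))
E
```

```text
t 8.88 tcp [497.11 -34.04 406.03] F [0.64 0.31 1.05] w 59.1 q [-0.17  0.16  1.72  0.04  1.12 -0.28]
axes x [-0.09  1.    0.  ] y [0.98 0.09 0.15] z [ 0.15  0.01 -0.99]
```

View pics/w8.png

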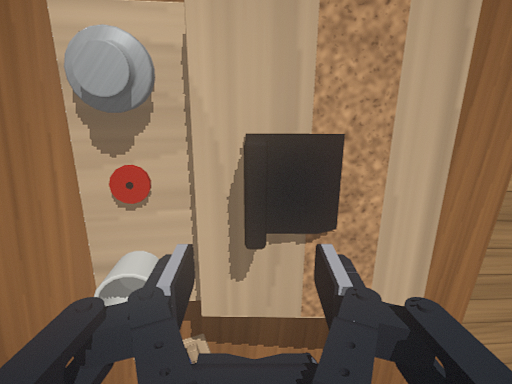

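View pics/s8c.png

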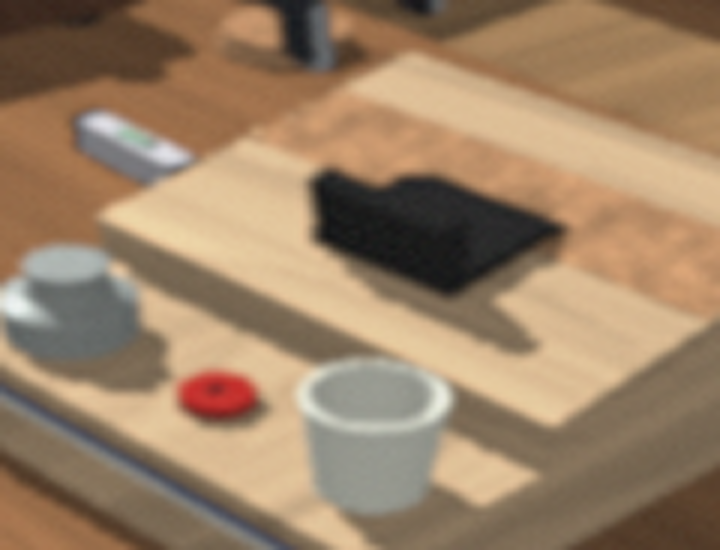

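The scraper lies flat with its thin edge on the lower cork: its corners are at (344,134) and (337,233) in the wrist view, and the grip bar is downhill. Now I'll refit the deck from this clear view.

```bash
python3 - <<'E'
from tgt import *
from scipy.optimize import least_squares
f,K,E=load("w8"); g=cv2.GaussianBlur(f,(5,5),0).astype(float)
hsv=cv2.cvtColor(f,cv2.COLOR_BGR2HSV); S=cv2.blur(hsv[:,:,1],(5,9)).astype(float); B=cv2.blur(g.sum(2),(3,9))
rows=np.arange(10,125,10)
def step(v,lo,hi,ch,sgn):
    d=sgn*(ch[v,lo+3:hi+3]-ch[v,lo-3:hi-3]); return lo+np.argmax(d)
def dn(lo,hi,b0,b1): return 0
L={0:[(step(v,180,205,B,1),v) for v in rows],105:[(step(v,303,330,S,1),v) for v in rows],175:[(step(v,390,420,S,-1),v) for v in rows],230:[(step(v,455,490,B,-1),v) for v in rows]}
fits={k:np.polyfit([p[1] for p in L[k]],[p[0] for p in L[k]],1) for k in L}
for k in L: print(k,[int(p[0]) for p in L[k]],fits[k])
def frame(q):
    x0,z,yaw,a=q; ex=np.array([np.cos(yaw)*np.cos(a),np.sin(yaw)*np.cos(a),np.sin(a)]); ey=np.array([-np.sin(yaw),np.cos(yaw),0]); return np.array([x0,-34.7,z]),ex,ey,np.cross(ex,ey)
def on(q,uv,h=0):
    D,ex,ey,n=frame(q); o,d=ray(K,E,uv); p=o+d*(((D+h*n-o)@n)/(d@n))[:,None]; return np.c_[(p-D)@ex,(p-D)@ey]
def res(q):
    r=[]
    for k in fits: r+=list(on(q,[(np.polyval(fits[k],v),v) for v in (10,120)])[:,0]-k)
    return r+[(q[1]-90)/1.5]
s=least_squares(res,[491,90,.087,.14]); print(s.x[:2],np.degrees(s.x[2:]),s.fun)
print("edge",on(s.x,[(344,134),(337,233)])); print("bar top",on(s.x,[(245,135),(265,135),(266,247),(246,248)],46))
print("deck end right",on(s.x,[(201,316),(290,318),(385,319)]))
E
```

```text
0 [188, 188, 188, 187, 187, 187, 188, 189, 189, 190, 190, 191] [  0.03 186.64]
105 [319, 318, 317, 317, 316, 316, 315, 314, 314, 313, 313, 312] [ -0.06 319.24]
175 [409, 408, 406, 405, 403, 402, 401, 399, 398, 397, 395, 394] [ -0.14 410.35]
230 [480, 478, 476, 474, 472, 470, 468, 466, 464, 462, 461, 459] [ -0.19 481.71]
[490.97  89.43] [4.55 9.33] [ 1.27 -0.49 -0.68 -0.17 -0.33  0.16 -0.38  0.57 -0.38]
edge [[133.51  45.77]
 [136.06 -48.82]]
bar top [[ 48.63  49.85]
 [ 63.28  50.04]
 [ 66.11 -41.02]
 [ 49.72 -42.18]]
deck end right [[   0.91 -147.25]
 [  95.34 -148.12]
 [ 195.88 -147.61]]
```

```bash
python3 - <<'E'
from tgt import *
plan(np.array([485,-365,340.]),ori(19.5),8,0)
E
```

```text
t 8.97 tcp [497.56 -34.1  406.46] F [ 0.95 -0.37 -0.36] w 59.8 q [-0.17  0.16  1.72  0.04  1.11 -0.28]
axes x [-0.09  1.   -0.  ] y [0.98 0.09 0.16] z [ 0.16  0.01 -0.99]
total dist 337.7434717907387 ang 16.884271917121907 local cm [-32.83  -5.26   5.91] rv [ 0.16  0.02 -0.25]
[-4.1, -0.66, 0.74, 0.02, 0.003, -0.031, 0]
[-4.08, -0.77, 0.74, 0.02, 0.003, -0.031, 0]
[-4.06, -0.88, 0.75, 0.02, 0.003, -0.031, 0]
[-4.03, -0.99, 0.76, 0.02, 0.003, -0.031, 0]
[-4.0, -1.1, 0.77, 0.02, 0.003, -0.031, 0]
[-3.97, -1.21, 0.78, 0.02, 0.003, -0.031, 0]
[-3.93, -1.32, 0.79, 0.02, 0.003, -0.031, 0]
[-3.89, -1.42, 0.81, 0.02, 0.003, -0.031, 0]
```

carry_out([
  [-4.1,-0.7,0.3,0.02,0.003,-0.031,0],
  [-4.1,-0.8,0.5,0.02,0.003,-0.031,0],
  [-4.1,-0.9,0.7,0.02,0.003,-0.031,0],
  [-4.0,-1.0,0.8,0.02,0.003,-0.031,0],
  [-4.0,-1.1,0.8,0.02,0.003,-0.031,0],
])

```text
clock: 9.6
tcp_pos: [487.8, -243.6, 365.2]
tool_rot: [1.898, 2.464, 0.067]
contact_force: [0.4, 0.1, 0.9]
gripper_width: 85.3
```

carry_out([
  [-4.0,-1.2,1.0,0.02,0.003,-0.031,0],
  [-4.0,-1.3,1.0,0.02,0.003,-0.031,0],
  [-3.5,-1.3,1.0,0.02,0.003,-0.031,0],
  [0,0,0,0,0,0,0],
])

```text
clock: 10.1
tcp_pos: [483.5, -370.6, 324.4]
tool_rot: [-1.787, -2.558, 0.002]
contact_force: [0.7, 0.4, 0.2]
gripper_width: 85.1
```

```bash
python3 - <<'E'
from tgt import *
plan(np.array([485,-365,340.]),ori(19.5),2,0)
shot("wrist","w9")
E
```

```text
t 10.1 tcp [ 483.54 -370.59  324.43] F [0.72 0.36 0.24] w 85.1 q [-0.72  0.43  1.53 -0.    1.2  -1.07]
axes x [-0.34  0.94  0.02] y [ 0.94  0.34 -0.01] z [-0.02  0.01 -1.  ]
total dist 16.607365729100543 ang 1.3820956521137957 local cm [ 0.5   0.31 -1.55] rv [-0.01 -0.02  0.01]
[0.25, 0.15, -0.78, -0.007, -0.008, 0.005, 0]
[0.24, 0.16, -0.78, -0.007, -0.008, 0.005, 0]
```

View pics/w9.png

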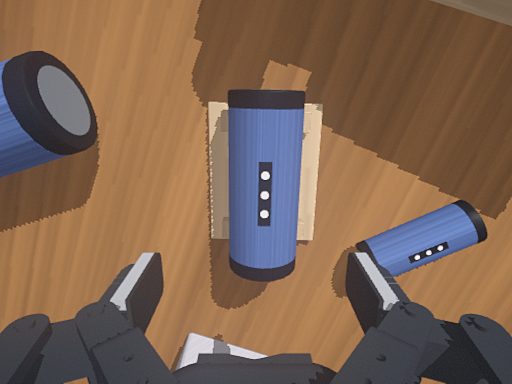

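The speaker in the cradle runs from row 90 to row 280, with its silhouette between cols 229 and 305. It lies almost square with the tool, and both decoys are clear of it.

```bash
python3 - <<'E'
from tgt import *
f,K,E=load("w9")
m=cv2.inRange(cv2.cvtColor(f,cv2.COLOR_BGR2HSV),(100,90,40),(130,255,255)); m[:,:200]=0;m[:,330:]=0;m[300:]=0
pts=[]
for v in range(115,250,10):
    c=np.where(m[v]>0)[0]; pts.append((c.min(),c.max()+1,v))
print(pts)
# plane through camera tangent left & right -> axis: bisect of tangent rays at given row
A=[]
for l,r,v in pts:
    o,dl=ray(K,E,(l,v)); o,dr=ray(K,E,(r,v)); d=dl[0]/np.linalg.norm(dl)+dr[0]/np.linalg.norm(dr); A.append(o+d*((38-o[2])/d[2]))
A=np.array(A); k=np.polyfit(A[:,1],A[:,0],1); print("axis yaw",np.degrees(np.arctan(-k[0])),A[0],A[-1])
e=plane(K,E,[(267,90),(263,280)],68); print(e,e.mean(0),np.linalg.norm(e[0]-e[1]))
print("x at",np.polyval(k,e.mean(0)[1]))
E
```

```text
[(np.int64(229), np.int64(303), 115), (np.int64(229), np.int64(303), 125), (np.int64(229), np.int64(302), 135), (np.int64(229), np.int64(302), 145), (np.int64(229), np.int64(301), 155), (np.int64(229), np.int64(300), 165), (np.int64(229), np.int64(300), 175), (np.int64(230), np.int64(299), 185), (np.int64(230), np.int64(299), 195), (np.int64(230), np.int64(298), 205), (np.int64(230), np.int64(297), 215), (np.int64(230), np.int64(297), 225), (np.int64(230), np.int64(296), 235), (np.int64(230), np.int64(296), 245)]
axis yaw 19.363284665408464 [ 466.45 -305.89   38.  ] [ 503.81 -411.91   38.  ]
[[ 460.14 -288.88   68.  ]
 [ 509.33 -427.53   68.  ]] [ 484.74 -358.21   68.  ] 147.11355883131435
x at 484.8821059954152
```

```bash
python3 - <<'E'
from tgt import *
plan(np.array([485,-358.5,192.]),ori(19.3),4,0)
E
```

```text
t 10.15 tcp [ 483.43 -369.17  324.71] F [0.42 0.93 0.52] w 85.3 q [-0.72  0.43  1.53 -0.    1.21 -1.07]
axes x [-0.34  0.94  0.02] y [ 0.94  0.34 -0.01] z [-0.02  0.01 -1.  ]
total dist 133.1489326462497 ang 1.5419050837195125 local cm [ 0.71  0.69 13.28] rv [-0.01 -0.02  0.01]
[0.18, 0.17, 3.32, -0.003, -0.005, 0.004, 0]
[0.19, 0.16, 3.32, -0.003, -0.005, 0.004, 0]
[0.21, 0.15, 3.32, -0.003, -0.005, 0.004, 0]
[0.22, 0.14, 3.32, -0.003, -0.005, 0.004, 0]
```

First the lateral correction, with a partial descent.

carry_out([
  [0.4,0.3,2.5,-0.006,-0.008,0.005,0],
  [0.4,0.3,2.5,-0.006,-0.008,0.005,0],
  [0,0,1.5,0,0,0,0],
  [0,0,0,0,0,0,0],
])

```text
clock: 10.65
tcp_pos: [485.6, -354.7, 257.2]
tool_rot: [-1.807, -2.564, -0.004]
contact_force: [0.5, -1.0, 0.5]
gripper_width: 85.8
```

```bash
python3 - <<'E'
from tgt import *
plan(np.array([485,-358.5,192.]),ori(19.3),3,0)
shot("wrist","w10")
E
```

```text
t 10.65 tcp [ 485.61 -354.73  257.2 ] F [ 0.46 -1.    0.48] w 85.8 q [-0.7   0.48  1.63  0.    1.03 -1.05]
axes x [-0.34  0.94  0.01] y [ 0.94  0.34 -0.  ] z [-0.  0. -1.]
total dist 65.316236200121 ang 0.45115426917341955 local cm [-0.37 -0.18  6.52] rv [-0.   -0.01  0.01]
[-0.12, -0.06, 2.17, -0.0, -0.002, 0.002, 0]
[-0.12, -0.06, 2.17, -0.0, -0.002, 0.002, 0]
[-0.12, -0.06, 2.17, -0.0, -0.002, 0.002, 0]
```

View pics/w10.png

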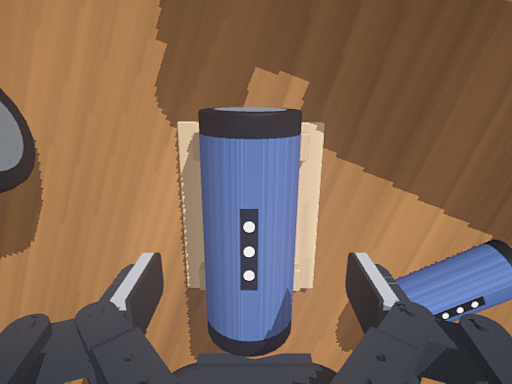

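The speaker (centre col 250) sits between the fingers (mid col 254). I'll lower the rest in short steps.

carry_out([
  [-0.15,-0.1,2.5,0,0,0,0],
  [-0.15,-0.1,2.3,0,0,0,0],
  [-0.05,0,1.0,0,0,0,0],
  [0,0,0,0,0,0,0],
])

```text
clock: 11.2
tcp_pos: [487.7, -360.2, 203.6]
tool_rot: [1.805, 2.563, 0.003]
contact_force: [1.1, 0.3, 0.4]
gripper_width: 85.2
```

```bash
python3 - <<'E'
from tgt import *
plan(np.array([485,-358.5,192.]),ori(19.3),1,0)
E
```

```text
t 11.2 tcp [ 487.69 -360.2   203.6 ] F [1.11 0.26 0.41] w 85.2 q [-0.71  0.55  1.67  0.    0.91 -1.05]
axes x [-0.34  0.94 -0.  ] y [0.94 0.34 0.01] z [ 0.01 -0.   -1.  ]
total dist 12.028607963790071 ang 0.549977691565276 local cm [ 0.26 -0.2   1.16] rv [0.01 0.   0.01]
[0.26, -0.2, 1.16, 0.005, 0.004, 0.007, 0]
```

carry_out([
  [0.2,-0.2,1.1,0.005,0.004,0.005,0],
  [0,0,0,0,0,0,0],
  [0,0,0,0,0,0,0],
])

```text
clock: 11.58
tcp_pos: [485.8, -359.5, 194.0]
tool_rot: [1.814, 2.56, -0.0]
contact_force: [-0.4, 0.4, 0.6]
gripper_width: 85.8
```

```bash
python3 - <<'E'
from tgt import *
plan(np.array([485,-358.5,192.]),ori(19.3),1,0)
shot("wrist","w11")
E
```

```text
t 11.57 tcp [ 485.81 -359.5   193.98] F [-0.42  0.41  0.57] w 85.8 q [-0.71  0.57  1.68  0.    0.89 -1.05]
axes x [-0.33  0.94 -0.  ] y [0.94 0.33 0.  ] z [ 0. -0. -1.]
total dist 2.3599503653431624 ang 0.22885563418087998 local cm [ 0.12 -0.04  0.2 ] rv [0. 0. 0.]
[0.12, -0.04, 0.2, 0.002, 0.003, 0.001, 0]
```

View pics/w11.png

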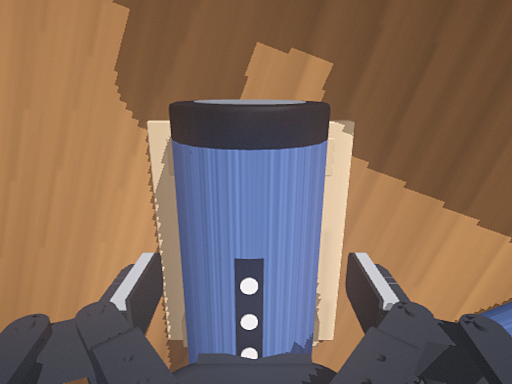

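carry_out([
  [0.1,-0.05,0.2,0,0,0,0.1],
  [0,0,0,0,0,0,1],
  [0,0,0,0,0,0,1],
  [0,0,0,0,0,0,1],
  [0,0,0,0,0,0,1],
])

```text
clock: 12.25
tcp_pos: [484.1, -359.0, 192.8]
tool_rot: [1.814, 2.561, -0.003]
contact_force: [-0.8, -0.5, 1.5]
gripper_width: 58.4
```

carry_out([
  [0,0,-0.5,0,0,0,1],
  [0,0,-1.0,0,0,0,1],
  [0,0,-2.0,0,0,0,1],
  [0,0,0,0,0,0,1],
])

```text
clock: 12.75
tcp_pos: [484.1, -357.9, 227.6]
tool_rot: [1.815, 2.564, -0.0]
contact_force: [0.2, -0.1, -3.0]
gripper_width: 58.3
```

```bash
python3 - <<'E'
from tgt import *
s,m=st(); print(m.T@s["torque"])
shot("wrist","w12"); f,_,_=shot("side","s12"); cv2.imwrite("pics/s12c.png",cv2.resize(f[170:320,290:440],None,fx=4,fy=4,interpolation=cv2.INTER_CUBIC))
E
```

```text
t 12.75 tcp [ 484.15 -357.94  227.63] F [ 0.18 -0.1  -2.98] w 58.3 q [-0.71  0.52  1.66 -0.    0.96 -1.05]
axes x [-0.33  0.94 -0.  ] y [0.94 0.33 0.  ] z [ 0. -0. -1.]
[-0.02 -0.01  0.03]
```

View pics/w12.png

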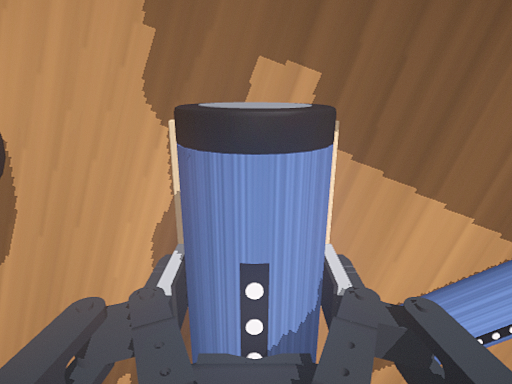

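View pics/s12c.png

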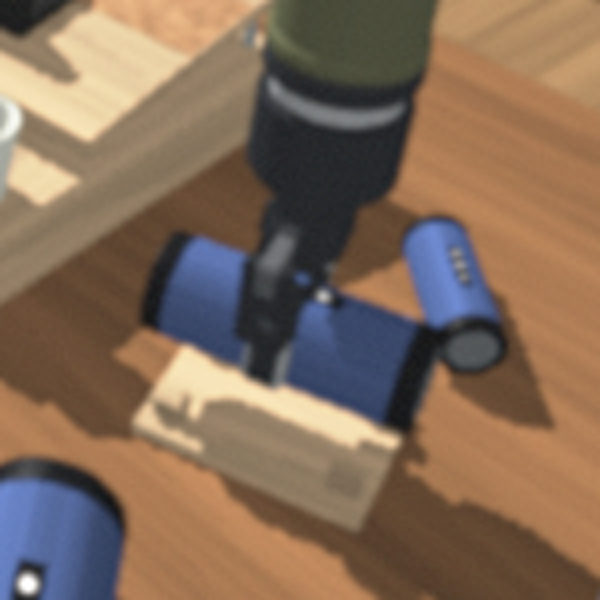

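The speaker has lifted clear of the cradle and is held centrally, with about 3 N of weight showing. Next I'll raise it and carry it across.

carry_out([
  [0,0,-4.0,0,0,0,1],
  [0,0,-5.0,0,0,0,1],
  [0,0,-4.0,0,0,0,1],
  [0,0,-1.5,0,0,0,1],
])

```text
clock: 13.35
tcp_pos: [482.6, -356.5, 368.1]
tool_rot: [-1.806, -2.55, -0.003]
contact_force: [0.9, -0.3, -3.7]
gripper_width: 58.7
```

```bash
cat > tgt.py <<'E'
from h import *
D=np.array([491,-33,90.]);psi=4.8;a=9.3
M=ori(psi,a); V=ori(psi)
def spk(s,h=30,y=0): return D+s*M[:,1]+y*M[:,0]-h*M[:,2]+[0,0,154.8]
E
python3 - <<'E'
from tgt import *
print(spk(140.5), spk(140.5)[0]-D[0])
plan(spk(143)+[0,0,50],V,9,1)
E
```

```text
[624.34 -21.8  297.11] 133.33584015579765
t 13.35 tcp [ 482.63 -356.48  368.12] F [ 0.88 -0.26 -3.7 ] w 58.7 q [-0.71  0.37  1.5   0.    1.29 -1.05]
axes x [-0.33  0.94  0.01] y [ 0.94  0.33 -0.01] z [-0.01  0.01 -1.  ]
total dist 365.1778800155103 ang 14.625252508837965 local cm [26.77 24.74  2.25] rv [-0.01 -0.01  0.25]
[2.97, 2.75, 0.25, -0.001, -0.002, 0.028, 1]
[3.05, 2.66, 0.25, -0.001, -0.002, 0.028, 1]
[3.13, 2.58, 0.25, -0.001, -0.002, 0.028, 1]
[3.2, 2.49, 0.24, -0.001, -0.002, 0.028, 1]
[3.27, 2.39, 0.24, -0.001, -0.002, 0.028, 1]
[3.33, 2.3, 0.24, -0.001, -0.002, 0.028, 1]
[3.4, 2.2, 0.24, -0.001, -0.002, 0.028, 1]
[3.46, 2.11, 0.23, -0.001, -0.002, 0.028, 1]
[3.52, 2.01, 0.23, -0.001, -0.002, 0.028, 1]
```

carry_out([
  [3.0,2.7,0,0,0,0.028,1],
  [3.0,2.7,0,0,0,0.028,1],
  [3.1,2.6,0,0,0,0.028,1],
  [3.2,2.5,0,0,0,0.028,1],
  [3.3,2.4,0,0,0,0.028,1],
])

```text
clock: 13.98
tcp_pos: [563.2, -168.3, 361.7]
tool_rot: [-1.987, -2.399, 0.005]
contact_force: [0.4, -0.1, -3.4]
gripper_width: 58.0
```

```bash
python3 - <<'E'
from tgt import *
plan(spk(143)+[0,0,50],V,4,1)
E
```

```text
t 13.97 tcp [ 563.24 -168.35  361.74] F [ 0.4  -0.07 -3.36] w 58.0 q [-0.36  0.37  1.53  0.01  1.27 -0.55]
axes x [-0.19  0.98  0.02] y [ 0.98  0.19 -0.02] z [-0.02  0.01 -1.  ]
total dist 160.54987698513517 ang 6.115467319015049 local cm [13.21  9.    1.49] rv [-0.02 -0.02  0.1 ]
[3.3, 2.25, 0.37, -0.005, -0.004, 0.026, 1]
[3.36, 2.16, 0.37, -0.005, -0.004, 0.026, 1]
[3.42, 2.07, 0.37, -0.005, -0.004, 0.026, 1]
[3.47, 1.98, 0.36, -0.005, -0.004, 0.026, 1]
```

carry_out([
  [3.3,2.2,0.2,-0.005,-0.004,0.026,1],
  [3.3,2.2,0.2,-0.005,-0.004,0.026,1],
  [3.4,2.1,0.2,-0.005,-0.004,0.026,1],
  [2.8,1.7,0.2,-0.005,-0.004,0.026,1],
  [0,0,0,0,0,0,1],
])

```text
clock: 14.6
tcp_pos: [624.9, -21.2, 342.6]
tool_rot: [-2.116, -2.3, 0.012]
contact_force: [0.1, -0.5, -4.1]
gripper_width: 58.4
```

```bash
python3 - <<'E'
from tgt import *
plan(spk(143)+[0,0,25],V,3,1)
shot("wrist","w14"); f,_,_=shot("side","s14"); cv2.imwrite("pics/s14c.png",cv2.resize(f[100:220,220:360],None,fx=5,fy=5,interpolation=cv2.INTER_CUBIC))
E
```

```text
t 14.6 tcp [624.89 -21.16 342.56] F [ 0.13 -0.47 -4.14] w 58.4 q [-0.1   0.43  1.47  0.    1.25 -0.19]
axes x [-0.08  1.    0.01] y [ 1.    0.08 -0.02] z [-0.02  0.   -1.  ]
total dist 20.135888267017872 ang 0.9994467611823503 local cm [-0.07  0.22  2.  ] rv [-0.02 -0.01 -0.  ]
[-0.02, 0.07, 0.67, -0.005, -0.002, -0.0, 1]
[-0.02, 0.07, 0.67, -0.005, -0.002, -0.0, 1]
[-0.02, 0.07, 0.67, -0.005, -0.002, -0.0, 1]
```

View pics/w14.png

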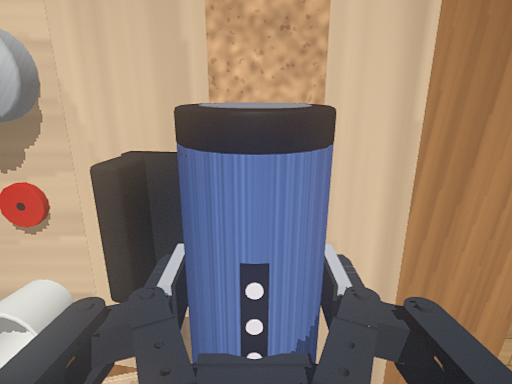

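View pics/s14c.png

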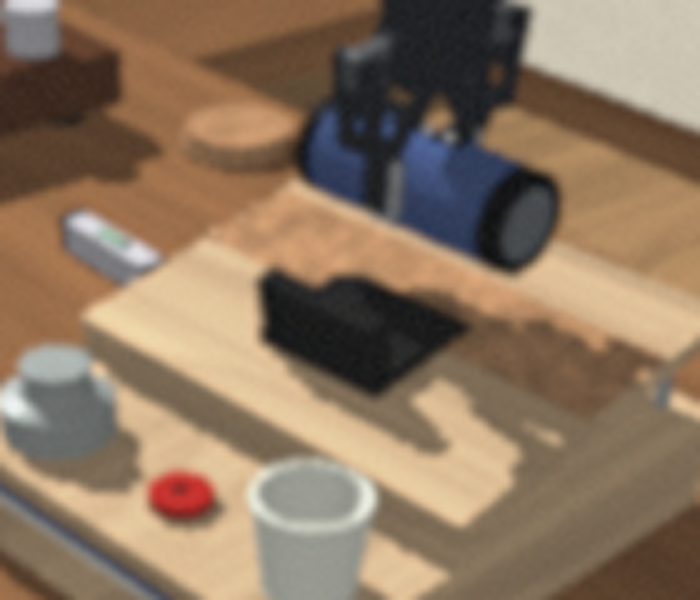

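The speaker is square above the cork, with the wedge downhill of it. I'll lower it in stages and level the tool.

carry_out([
  [0,0.1,0.7,-0.006,-0.003,0,1],
  [0,0.1,0.7,-0.006,-0.003,0,1],
  [0,0.05,0.7,-0.005,-0.002,0,1],
  [0,0,0,0,0,0,1],
])

```text
clock: 15.2
tcp_pos: [624.9, -26.0, 318.8]
tool_rot: [2.133, 2.306, -0.007]
contact_force: [0.1, -0.4, -3.6]
gripper_width: 57.9
```

```bash
python3 - <<'E'
from tgt import *
plan(spk(143)+[0,0,10],V,2,1)
shot("wrist","w15")
E
```

```text
t 15.2 tcp [624.91 -26.03 318.84] F [ 0.14 -0.42 -3.59] w 57.9 q [-0.11  0.45  1.51 -0.    1.19 -0.18]
axes x [-0.08  1.   -0.  ] y [ 1.    0.08 -0.  ] z [-0. -0. -1.]
total dist 12.304914023256527 ang 0.42245529647798075 local cm [0.43 0.23 1.13] rv [-0.    0.   -0.01]
[0.22, 0.11, 0.57, -0.001, 0.002, -0.003, 1]
[0.21, 0.11, 0.57, -0.001, 0.002, -0.003, 1]
```

View pics/w15.png

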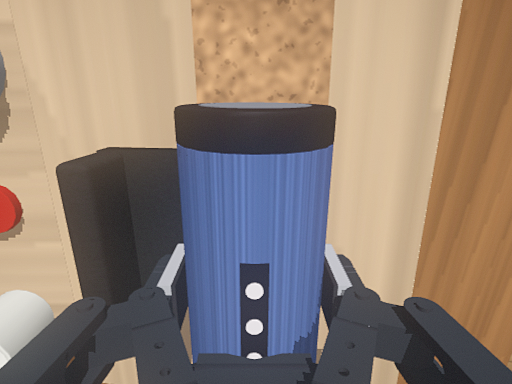

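The speaker is above the cork, with the left finger next to but clear of the bar at cols 60–130. I'll continue down slowly.

carry_out([
  [0.2,0.1,0.6,0,0,0,1],
  [0.1,0.1,0.5,0,0,0,1],
  [0,0,0,0,0,0,1],
])

```text
clock: 15.62
tcp_pos: [627.2, -22.8, 308.1]
tool_rot: [2.132, 2.304, -0.005]
contact_force: [-0.9, 0.1, -3.9]
gripper_width: 58.0
```

```bash
python3 - <<'E'
from tgt import *
plan(spk(143)+[0,0,3],V,2,1)
f,_,_=shot("side","s16"); cv2.imwrite("pics/s16c.png",cv2.resize(f[130:200,260:350],None,fx=8,fy=8,interpolation=cv2.INTER_CUBIC))
E
```

```text
t 15.62 tcp [627.23 -22.82 308.11] F [-0.89  0.08 -3.93] w 58.0 q [-0.1   0.46  1.52 -0.    1.16 -0.18]
axes x [-0.08  1.   -0.  ] y [ 1.    0.08 -0.  ] z [-0. -0. -1.]
total dist 7.707955472111456 ang 0.41071317476216423 local cm [ 0.13 -0.03  0.76] rv [-0.    0.   -0.01]
[0.06, -0.02, 0.38, -0.0, 0.002, -0.003, 1]
[0.06, -0.02, 0.38, -0.0, 0.002, -0.003, 1]
```

View pics/s16c.png

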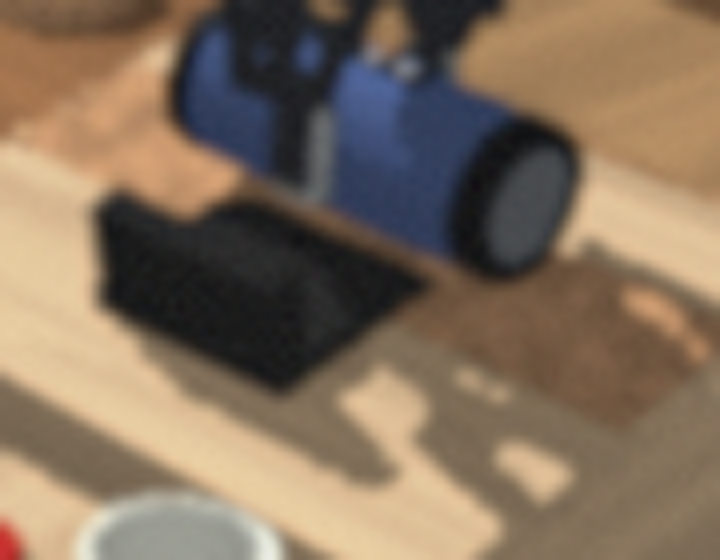

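There is a gap of about 1 cm left under the speaker, and the fingertip is clear of the blade. I'll keep lowering in small steps.

carry_out([
  [0.1,0,0.3,0,0.002,-0.004,1],
  [0,0,0.3,0,0,0,1],
  [0,0,0,0,0,0,1],
])

```text
clock: 16.05
tcp_pos: [627.3, -21.7, 302.2]
tool_rot: [2.127, 2.31, -0.002]
contact_force: [-0.7, 0.3, -4.3]
gripper_width: 58.5
```

carry_out([
  [0,0,0.12,0,0,0,1],
  [0,0,0,0,0,0,1],
])

```text
clock: 16.3
tcp_pos: [627.4, -21.7, 301.0]
tool_rot: [2.127, 2.31, -0.002]
contact_force: [0.5, 0.5, -3.3]
gripper_width: 58.7
```

carry_out([
  [0,0,0.12,0,0,0,1],
  [0,0,0,0,0,0,1],
])

```text
clock: 16.55
tcp_pos: [627.4, -21.8, 299.9]
tool_rot: [2.127, 2.31, -0.002]
contact_force: [0.9, -0.4, -4.5]
gripper_width: 58.2
```

carry_out([
  [0,0,0.12,0,0,0,1],
  [0,0,0,0,0,0,1],
])

```text
clock: 16.8
tcp_pos: [627.5, -21.8, 298.9]
tool_rot: [2.127, 2.309, -0.001]
contact_force: [-0.3, -0.4, -2.7]
gripper_width: 58.0
```

carry_out([
  [0,0,0.1,0,0,0,1],
  [0,0,0,0,0,0,1],
])

```text
clock: 17.05
tcp_pos: [627.4, -21.8, 298.9]
tool_rot: [2.126, 2.309, -0.001]
contact_force: [-0.8, -0.1, -3.6]
gripper_width: 58.4
```

carry_out([
  [0,0,0.1,0,0,0,1],
  [0,0,0,0,0,0,1],
])

```text
clock: 17.3
tcp_pos: [627.3, -21.8, 298.9]
tool_rot: [2.126, 2.308, -0.0]
contact_force: [-1.1, -1.0, -2.9]
gripper_width: 58.0
```

carry_out([
  [0,0,0.12,0,0,0,1],
])

```text
clock: 17.42
tcp_pos: [627.3, -21.8, 298.8]
tool_rot: [2.125, 2.308, 0.0]
contact_force: [-5.0, 0.8, 11.2]
gripper_width: 58.1
```

carry_out([
  [0,0,0.15,0,0,0,1],
])

```text
clock: 17.55
tcp_pos: [627.2, -21.8, 298.8]
tool_rot: [2.125, 2.308, 0.001]
contact_force: [-5.3, 0.9, 10.7]
gripper_width: 58.3
```

It touched the deck only: the x force is negative, with no wedge push. Next I'll ease it downhill along the slope until the wedge pushes back.

carry_out([
  [0,0,0,0,0,0,1],
  [0,-0.1,0.0,0,0,0,1],
  [0,0,0.06,0,0,0,1],
])

```text
clock: 17.92
tcp_pos: [626.6, -21.8, 298.7]
tool_rot: [2.124, 2.307, 0.003]
contact_force: [-4.7, -0.6, 8.3]
gripper_width: 58.5
```

carry_out([
  [0,0,0,0,0,0,1],
  [0,-0.1,0.0,0,0,0,1],
  [0,0,0.06,0,0,0,1],
])

```text
clock: 18.3
tcp_pos: [626.0, -21.9, 298.7]
tool_rot: [2.123, 2.306, 0.005]
contact_force: [-3.4, 0.3, 8.1]
gripper_width: 58.1
```

carry_out([
  [0,0,0,0,0,0,1],
  [0,-0.1,0.0,0,0,0,1],
  [0,0,0.06,0,0,0,1],
])

```text
clock: 18.68
tcp_pos: [625.4, -22.0, 298.6]
tool_rot: [2.123, 2.305, 0.006]
contact_force: [-2.7, -0.0, 9.2]
gripper_width: 58.6
```

carry_out([
  [0,0,0,0,0,0,1],
  [0,-0.1,0.0,0,0,0,1],
  [0,0,0.06,0,0,0,1],
])

```text
clock: 19.05
tcp_pos: [624.7, -22.1, 298.5]
tool_rot: [2.122, 2.304, 0.007]
contact_force: [-3.1, 0.3, 9.0]
gripper_width: 58.2
```

carry_out([
  [0,0,0,0,0,0,1],
  [0,-0.1,0.0,0,0,0,1],
  [0,0,0.06,0,0,0,1],
])

```text
clock: 19.42
tcp_pos: [624.0, -22.2, 298.4]
tool_rot: [2.121, 2.304, 0.008]
contact_force: [-2.1, -0.3, 8.8]
gripper_width: 58.3
```

carry_out([
  [0,0,0,0,0,0,1],
  [0,-0.1,0.0,0,0,0,1],
  [0,0,0.06,0,0,0,1],
])

```text
clock: 19.8
tcp_pos: [623.3, -22.3, 298.4]
tool_rot: [2.12, 2.303, 0.009]
contact_force: [-1.7, 0.3, 9.1]
gripper_width: 58.6
```

carry_out([
  [0,0,0,0,0,0,1],
  [0,-0.1,0.0,0,0,0,1],
  [0,0,0.06,0,0,0,1],
])

```text
clock: 20.18
tcp_pos: [622.4, -22.4, 298.3]
tool_rot: [2.12, 2.302, 0.01]
contact_force: [-0.1, 1.0, 9.5]
gripper_width: 58.2
```

```bash
python3 - <<'E'
from tgt import *
st()
f,_,_=shot("side","s17"); cv2.imwrite("pics/s17c.png",cv2.resize(f[130:200,260:350],None,fx=8,fy=8,interpolation=cv2.INTER_CUBIC))
E
```

```text
t 20.18 tcp [622.42 -22.43 298.26] F [-0.15  1.    9.55] w 58.2 q [-0.1   0.46  1.55 -0.    1.12 -0.18]
axes x [-0.08  1.   -0.  ] y [1.   0.08 0.01] z [ 0.01 -0.   -1.  ]
```

View pics/s17c.png

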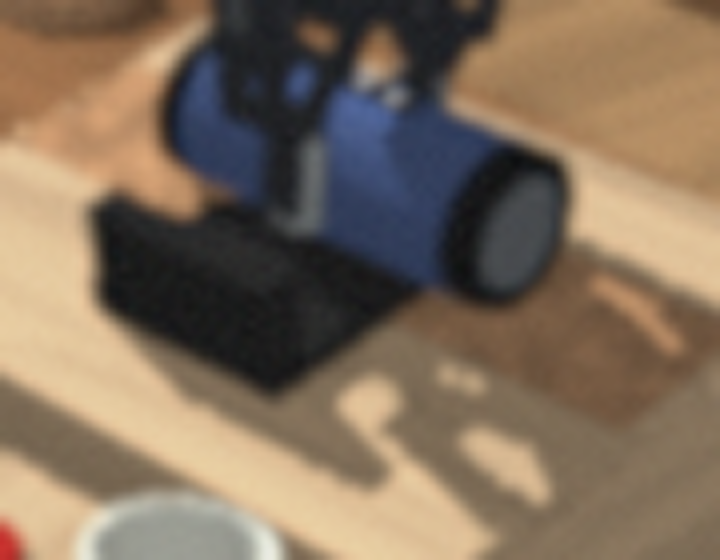

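The scraper hasn't moved (same corners as before) and Fx is rising toward the uphill side. I'll continue.

carry_out([
  [0,0,0,0,0,0,1],
  [0,-0.1,0.0,0,0,0,1],
  [0,0,0.06,0,0,0,1],
])

```text
clock: 20.6
tcp_pos: [621.5, -22.5, 298.1]
tool_rot: [2.12, 2.302, 0.011]
contact_force: [-0.5, 0.8, 8.9]
gripper_width: 58.6
```

carry_out([
  [0,0,0,0,0,0,1],
  [0,-0.1,0.0,0,0,0,1],
  [0,0,0.06,0,0,0,1],
])

```text
clock: 20.98
tcp_pos: [620.6, -22.7, 298.0]
tool_rot: [2.119, 2.302, 0.012]
contact_force: [-0.2, 0.1, 9.3]
gripper_width: 58.5
```

```bash
python3 - <<'E'
from tgt import *
s,m=st(); print("tilt",np.degrees(np.arcsin(m[2,1])), np.degrees(np.arcsin(m[2,0])),"axis est",s["tcp_pos"]+m[:,2]*154.8, "loc",M.T@(s["tcp_pos"]+m[:,2]*154.8-D))
f,_,_=shot("side","s18"); cv2.imwrite("pics/s18c.png",cv2.resize(f[130:200,260:350],None,fx=8,fy=8,interpolation=cv2.INTER_CUBIC))
E
```

```text
t 20.98 tcp [620.55 -22.68 297.98] F [-0.15  0.11  9.27] w 58.5 q [-0.1   0.46  1.55 -0.    1.12 -0.19]
axes x [-0.08  1.   -0.  ] y [1.   0.08 0.01] z [ 0.01 -0.   -1.  ]
tilt 0.8100646084138199 -0.25597565879297607 axis est [622.79 -23.19 143.2 ] loc [ -1.25 139.01 -31.14]
```

View pics/s18c.png

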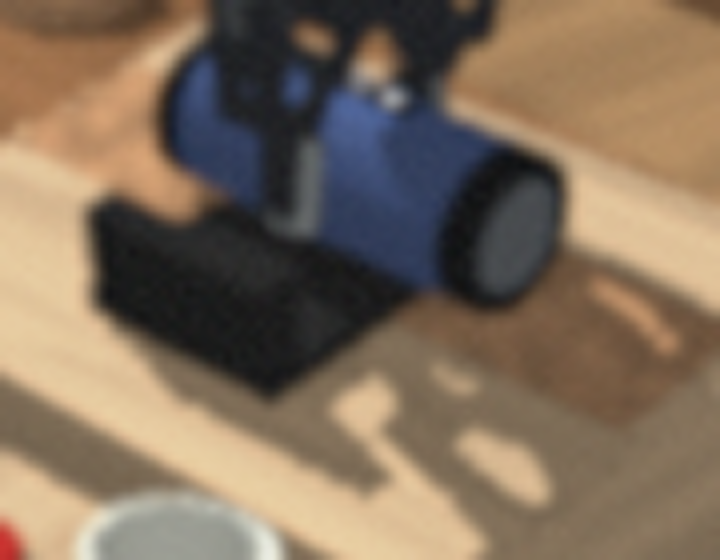

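The scraper has just begun to shift: its near corner moved from (275,390) to (270,398). So the speaker is pressing on the wedge and on the deck. One more light press to hold this state, then I'll open slightly.

carry_out([
  [0,-0.03,0.05,0,0,0,1],
  [0,-0.03,0.05,0,0,0,1],
])

```text
clock: 21.28
tcp_pos: [620.2, -22.7, 298.0]
tool_rot: [2.118, 2.301, 0.013]
contact_force: [1.2, 0.8, 5.2]
gripper_width: 58.6
```

carry_out([
  [0,0,0.02,0,0,0,0.22],
  [0,0,0,0,0,0,0.2],
  [0,0,0,0,0,0,0.18],
  [0,0,0,0,0,0,0.15],
])

```text
clock: 21.78
tcp_pos: [617.8, -22.8, 295.1]
tool_rot: [2.123, 2.305, 0.004]
contact_force: [0.9, -0.5, 1.5]
gripper_width: 72.8
```

```bash
python3 - <<'E'
from tgt import *
st()
shot("wrist","w19");f,_,_=shot("side","s19"); cv2.imwrite("pics/s19c.png",cv2.resize(f[130:200,260:350],None,fx=8,fy=8,interpolation=cv2.INTER_CUBIC))
E
```

```text
t 21.77 tcp [617.81 -22.83 295.14] F [ 0.85 -0.5   1.47] w 72.8 q [-0.1   0.46  1.56 -0.    1.12 -0.19]
axes x [-0.08  1.   -0.  ] y [1.   0.08 0.01] z [ 0.01 -0.   -1.  ]
```

View pics/s19c.png

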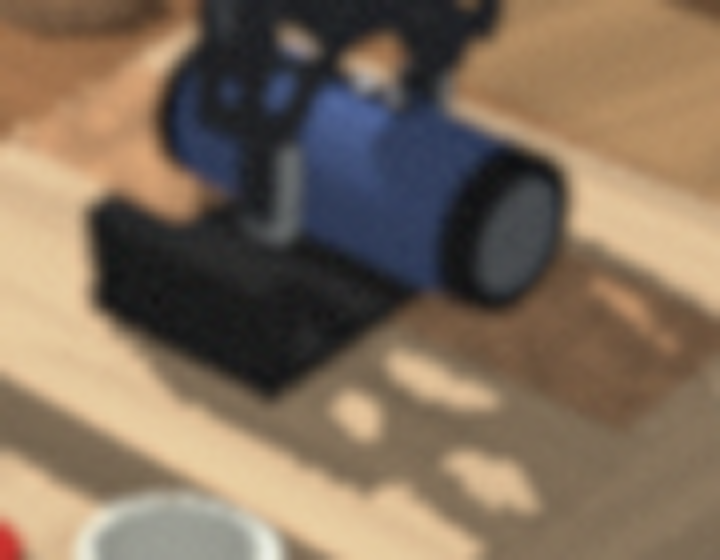

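View pics/w19.png

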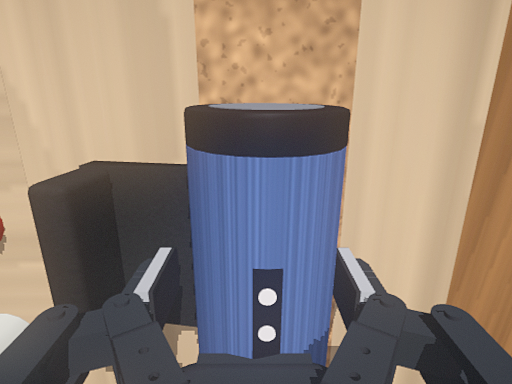

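Released: the speaker stays put against the wedge. The right (uphill) finger is close to it, so I'll recentre before lifting straight up.

carry_out([
  [0,0.3,0,0,0,0,0.12],
  [0,0,0,0,0,0,0.12],
])

```text
clock: 22.12
tcp_pos: [621.2, -22.6, 295.3]
tool_rot: [2.122, 2.305, 0.005]
contact_force: [0.9, 0.1, 0.4]
gripper_width: 75.1
```

carry_out([
  [0,0,-1.0,0,0,0,0.12],
  [0,0,-2.0,0,0,0,0.12],
  [0,0,-4.0,0,0,0,0.12],
  [0,0,-5.0,0,0,0,0.12],
  [0,0,-2.0,0,0,0,0.12],
])

```text
clock: 22.75
tcp_pos: [619.7, -22.0, 439.9]
tool_rot: [2.124, 2.307, 0.001]
contact_force: [0.7, 0.3, -0.4]
gripper_width: 75.2
```

```bash
python3 - <<'E'
from tgt import *
st()
shot("wrist","w20");f,_,_=shot("side","s20"); cv2.imwrite("pics/s20c.png",cv2.resize(f[110:240,200:360],None,fx=5,fy=4.5,interpolation=cv2.INTER_CUBIC))
f,_,_=shot("top","t20"); cv2.imwrite("pics/t20c.png",cv2.resize(f[85:230,110:330],None,fx=3.6,fy=3.6,interpolation=cv2.INTER_CUBIC))
E
```

```text
t 22.75 tcp [619.74 -22.01 439.86] F [ 0.73  0.33 -0.4 ] w 75.2 q [-0.1   0.35  1.36 -0.    1.43 -0.19]
axes x [-0.08  1.   -0.  ] y [1.   0.08 0.  ] z [ 0. -0. -1.]
```

View pics/w20.png

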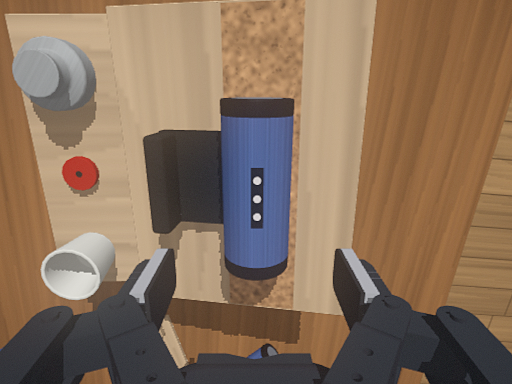

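View pics/s20c.png

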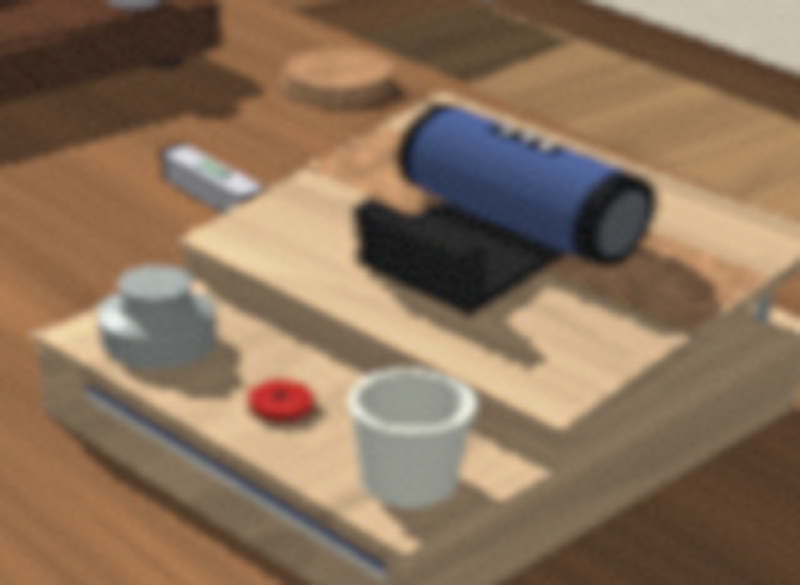

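Both pieces rest on the deck: the speaker is square across the cork at cols 221–293, and the scraper is below it at cols 145–222. Next I'll wait briefly, check that nothing moves, and measure the position.

carry_out([
  [0,0,0,0,0,0,0.12],
  [0,0,0,0,0,0,0.12],
  [0,0,0,0,0,0,0.12],
  [0,0,0,0,0,0,0.12],
  [0,0,0,0,0,0,0.12],
])

```text
clock: 23.52
tcp_pos: [618.3, -21.9, 432.0]
tool_rot: [-2.125, -2.308, 0.01]
contact_force: [-0.5, 0.0, -0.5]
gripper_width: 75.4
```

```bash
python3 - <<'E'
from tgt import *
a,K,E=load("w20"); b,_,_=shot("wrist","w21"); 
print("wrist mean diff",cv2.absdiff(a,b).mean())
s0,_,_=load("s20"); s1,_,_=shot("side","s21"); d=cv2.absdiff(s0,s1).max(2); print("side diff deck area",d[120:240,200:360].max(),(d[120:240,200:360]>25).sum())
f0,_,_=load("side1"); d=cv2.absdiff(cv2.blur(f0,(3,3)),cv2.blur(s1,(3,3))).max(2); 
for n,(x0,x1,y0,y1) in dict(weight=(215,245,165,195),adapter=(247,265,192,205),cup=(266,297,188,224),level=(228,254,138,158)).items(): print(n,d[y0:y1,x0:x1].mean(),d[y0:y1,x0:x1].max())
m=cv2.inRange(cv2.cvtColor(b,cv2.COLOR_BGR2HSV),(100,90,40),(130,255,255)); m[300:]=0
f,K,E=load("w21"); A=[]
z=142
for v in range(125,255,10):
    c=np.where(m[v]>0)[0]
    o,dl=ray(K,E,(c.min(),v)); o,dr=ray(K,E,(c.max()+1,v)); dd=dl[0]/np.linalg.norm(dl)+dr[0]/np.linalg.norm(dr); A.append(o+dd*((z-o[2])/dd[2]))
A=np.array(A);k=np.polyfit(A[:,1],A[:,0],1); print("yaw",np.degrees(np.arctan(-k[0])))
e=plane(K,E,[(257,98),(256,277)],z+30); c=e.mean(0); c[0]=np.polyval(k,c[1]); c[2]=z
print("centre",c,"in deck frame",V.T@(c-D),"(y=uphill)")
E
```

```text
wrist mean diff 8.34603542751736
side diff deck area 10 0
weight 1.0 43
adapter 0.8589743589743589 2
cup 0.8602150537634409 17
level 0.8211538461538461 2
yaw 4.514225961077843
centre [623.25 -17.93 142.  ] in deck frame [  3.95 133.05 -52.  ] (y=uphill)
```

```bash
python3 - <<'E'
from tgt import *
print(ctrl.sign_off()); st()
E
```

```text
the job is handed in; nothing more can be done
None
the job is handed in; nothing more can be done
```

The speaker is on the deck against the scraper, and I handed the job in at about 24 s; no verdict was reported.

- **Scraper:** I set it flat on the deck, thin edge uphill, with that edge about 133 mm up the slope, and let go of it before fetching the speaker.
- **Speaker:** I lowered it in millimetre steps until it touched the deck, then eased it downhill. I let go once the sideways force turned and the scraper shifted slightly, which showed it was pressing on the wedge. Net contact never went above about 15 N at my readings.

**Last checks:**
- Images about 0.8 s apart show nothing moving on the deck.
- The speaker's centre is about 133 mm uphill of the front edge and 4 mm off the middle line. Its axis is within 1° of square.
- The cup, adapter and level images are unchanged. The weight's image also matches, except for a few edge pixels that I put down to shadow.
- The gripper was open, well above the speaker and touching nothing.

**What disagreed or went unmeasured:**
- The slope came out as 9.3° to 9.5° from the wrist views and the side and top views, and about 9° by feel.
- The deck touched about 1.3 mm higher than my model predicted.
- The arm dipped about 3 mm when the fingers opened, without disturbing the speaker.
- The force between the speaker and the scraper was only inferred, never measured directly.

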